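# Open the utility can: flip up its guard tab and twist off the cap

## Task

Open the yellow can on the bench: flip its red guard tab all the way back, then gently unscrew the black cap anticlockwise until it comes up against its stop, lift it out without forcing it, and set it down, not drop it, in the blue tray. Leave the tab open and the other things on the bench where they are.

Things in the scene. Friction and masses are not known exactly. Their poses are not given: they have to be found in the camera images.
- canister: Yellow can with a red band, fixed to the bench: 120 (its x) x 160 (y) x 110 mm high. Origin: centre of its underside; z up and through the cap's axis. The tab's hinge lies towards its +x, the tab's free end towards -x. Two hinge brackets stand 60 mm tall on its top, 49 to 59 mm from the centre in +x. A steel neck, 57 mm diameter, stands 16 mm above its top at the centre.
- neck_top (a point): Centre of the neck's rim, 126 mm above the bench, fixed to the can; the cap's skirt rests here. Seated, the cap's two lugs hook under ledges (2 mm of up-and-down, 1.5 mm of sideways play) and it cannot be pulled out. It turns freely anticlockwise (seen from above) until its lugs meet a sprung stop inside, 0.45 to 1.5 rad on; where is different every time and cannot be seen.
- lug_seat (a point): Point on the neck's axis at the height of the seated lugs, 116 mm above the bench, fixed to the can. Where the lugs just meet the stop (within 0.06 rad either way) the cap lifts straight out; 14 mm of rise clears the neck. Past that the stop yields at 1.2 N m per rad and the lugs hook again. Forcing it, or pulling while hooked, damages it: keep below 20 N between cap and can (0.2 N m on the stop).
- tab_hinge (a point): Centre of the tab's hinge axis, 50 mm from the cap's axis in the can's +x and 163.5 mm above the bench; axes as the can's, hinge line along y. The hinge is stiff (about 0.12 N m) and stays where it is left.
- tab (a joint): Angle of the red guard tab, rad: 0 lies level over the cap, 2.4 is folded right back against its stop (leaning up and away towards the can's +x). Over 2.1 counts as all the way back.
- tab_grip (a point): Middle of the tab's tongue, 96 mm from the hinge; moves and tilts with the tab (x along the tab towards the hinge, y along the hinge line). The tab is a 5 mm thick plate, 24 mm wide (44 mm over the cap), out to 76 mm from the hinge, then a tongue 12 mm wide (y) and 8 mm thick out to 113 mm, with a white patch on top. With the tab down the tongue is 50 mm above the can's top.
- cap_center (a point): Centre, half-way up, of the black round cap: grip 40 mm diameter, 27 mm tall, above a skirt 56 mm diameter, 5 mm high; origin 16 mm above the skirt's underside, 16 mm below the top. Below the skirt hang an 8 mm stem and a bar of lugs 42 x 8 mm, to 13 mm below the skirt. z is its axis, x lies along the lugs and the white stripe on top. About 60 g. Starts seated in the neck under the tab.
- tray: Blue open tray fixed to the bench, 125 x 125 mm outside, 20 mm high, 4 mm walls and floor; origin: centre of its underside. It stands left or right of the can (the grey bin stands on the other side).
- bin: Grey two-part bin fixed to the bench, 125 x 125 x 45 mm; origin: centre of its underside. Not used.
- jar: Glass jar, 64 mm diameter, 85 mm tall, loose bystander; origin under its centre.
- paint_tin: Green paint tin, 84 mm diameter, 95 mm tall, loose bystander; origin under its centre.
- tape: Orange roll of tape, 90 mm diameter, 24 mm high, loose bystander; origin under its centre.
- screwdriver: Screwdriver lying on the bench, loose bystander; origin under its centre.
- brush: Brush lying on the bench, loose bystander; origin under its centre.
- spare_cap: White plain cap, 44 mm diameter, 16 mm high, loose bystander, not the one to use; origin under its centre.
Not all that is in view belongs to the job. What is meant by the part that bears cap_center is not turquoise, and is the larger of those in its own colour. What is shaped like the canister but pink is not meant.

How it is judged:
By the outcome, as a careful person would: the job done as asked, in the order asked, and still so for the second after the job is handed in, with the robot touching nothing.
It also fails if it takes over 72 s, if anything falls off the work surface, if the arm or the gripper's body presses on something with over 40 N, if the wrist force passes 120 N, or if a joint passes its speed limit or range.

## Robot

A 6-joint arm with a two-finger parallel gripper is mounted at the origin on the work surface. World frame = base frame: x ahead of the robot, y to its left, z up, the work surface at z = 0. Lengths are in m, angles in degrees, forces in N, time in s.
With the tool pointing down it reaches from about 0.35 to 0.975 m from the base axis. Payload 4.9 kg.
Tool frame: the origin (TCP) lies on the centre line of the jaws, within the pads' length; the fingertips stand 17 mm ahead of it and the grasp point (between the pads) lies 2 mm behind it; y points along the fingers, x is the direction in which the jaws open and shut, and the axes are right-handed (so a half turn about y gives the same grasp; the last joint's range is limited). The gripper opens to 85 mm and grips with 20 to 120 N. Pads are 22 mm wide; open, the fingers measure 114 mm over their backs; the gripper's body (76 mm by 85 mm) begins 54 mm behind the grasp point. The pads swing forward as they close: fully open they stand 13 mm farther back than shut.
Start: joints at [-80.271, 3.019, 92.412, -0, 84.569, -6.818], TCP at [0.178, -0.599, 0.248] pointing down, gripper open.
Joint ranges: [-172.51, 172.51], [-57.92, 126.97], [3.15, 148.05], [-58.71, 238.71], [5.1, 150.11], [-179.66, 179.66]. Speed limits (degrees/s): [147.25, 147.25, 180, 180, 180, 180].

## Interface

Orientations are given as [roll, pitch, yaw] about the fixed x, y, z axes, in that order (R = Rz(yaw) Ry(pitch) Rx(roll)).
In Python, from bench import env, cams, search_frame, outline_of gives the robot as it stands.
- The arm moves only by the tool carry_out, never from a script. Its argument "increments" is a list of rows, each an object with "hand": the finger opening in cm, from 0 to 8.54; "slide": the shift along the world's x, y, z in cm, a list of three; "twist": the turn about the world's z in degrees. A call has 1 to 12 rows; each row is the pose to reach, as a shift and turn from the pose commanded when the call began; what a row does not reach only later rows make up. A row lasts 1/8 s, in which the tool goes at most 62.5 mm and 10.7 degrees, less where a joint would pass 70% of its speed; a pose out of reach is approached as far as the arm can. A call with a gripper value outside its range is refused whole. The fingers move at their own pace and stop on an object; the grip force is fixed at half the most. Time passes only in rows, so rows that repeat a pose let the fingers close. It gives the time, the measured TCP pose, the force and the opening at its end, in the units of the state.
- env.get_obs(): the state, without advancing time (a new reading comes with each control period).
- cams.snapshot(name): name is "scene" or "top" or "wrist"; returns a dict with "image" (420x560x3 uint8, blue, green, red), "mtx" (3x3 intrinsics, pixels), "world_from_camera" (4x4, takes a point from camera to world coordinates); the wrist camera has in their place "mount" (4x4, takes a point from camera to tool coordinates, whose origin is the TCP and whose axes are the tool frame's). Camera axes: x right, y up, looking along -z (the intrinsics and any distortion apply to the point x, -y, -z); pixel columns grow to the right and rows downward; lengths in m; the calibration is good to about 2 mm. A picture is of the moment at which its call begins: read the wrist's pose just before it. There is no depth.
- env.hand_in(): hands the job in, once; it reports no verdict.
Trained networks look in a picture, given as the dict that the camera call returned (one of the last four; its "shot" number tells which), for a name from the list of things; names that differ only in an ending like _2 or _b are one class to them, and where a whole thing is asked for, a point or a joint stands for the part that bears it (a point fixed in the world has none). Each returns a list of dicts, best first, with "conf" (0 to 1); they miss things now and then, are a little off and sometimes report something else, mostly with a low value. They report only what shows in the picture. A call takes as long as a camera call. They do not tell look-alikes from the thing itself.
- search_frame(query, picture): "rect" ([centre column, centre row, width, height] in pixels, round what is visible of it).
- outline_of(query, picture): "mask" (420x560 bool, what is visible of it) and "rect" ([centre column, centre row, width, height] in pixels, round what is visible of it).
The state is a dict: "time": time; "joints": joint angles; "qvel": joint speeds; "effort": joint torques, N m; "tcp_pos": TCP position; "eef_rot": TCP orientation; "force": force on the tool from outside, world axes, zero at the start; "ft_torque": the same for the moment, N m; "finger_gap": finger opening in m.
Only numpy, scipy, OpenCV 4.12 (cv2) and the standard library are available. Lean on these libraries where they do the work, as an engineer would, in place of code of your own. Each camera call takes 0.05 s, during which the arm holds its last target.

## Working session

There is one attempt and no reset: what is moved stays moved. The work goes in short steps, Python scripts to look and compute and a tool call to move; the robot and the scene stay as the last step left them, time stands still between calls to the robot, and variables do not carry over. Pictures are saved under pics/ and viewed, and the job is handed in when it is done.

Besides the shell and the picture viewer there is one more tool, called after "Emit:" by a JSON object that holds its "fn" and its "kwargs". carry_out: Moves the arm, as the interface text tells. Its arguments: {"type":"object","properties":{"increments":{"type":"array","items":{"type":"object","properties":{"hand":{"type":"number"},"slide":{"type":"array","items":{"type":"number"}},"twist":{"type":"number"}}}}},"required":["increments"]}

```bash
ls; mkdir -p pics
cat > h.py <<'E'
import numpy as np, cv2
from bench import env, cams, search_frame, outline_of
np.set_printoptions(precision=4,suppress=True)
E
python3 - <<'E'
from h import *
print(env.get_obs())
for n in ("scene","top","wrist"):
    p=cams.snapshot(n); cv2.imwrite(f"pics/{n}0.png",p["image"])
    print(n,{k:v for k,v in p.items() if k!="image"})
    for q in ["canister","cap_center","tab","tray","bin"]:
        for r in search_frame(q,p)[:4]: print(q,np.round(r["rect"]),round(r["conf"],2))
E
```

```text
pics
{'time': 0.0, 'joints': array([-80.2725,   3.0576,  92.4938,  -0.0008,  84.5686,  -6.8189]), 'qvel': array([-0.0999,  0.0076,  0.0141, -0.0389,  0.0163, -0.0202]), 'effort': array([  0.0001, -39.3687, -37.0172,  -0.0001,   0.0073,  -0.    ]), 'tcp_pos': array([ 0.1779, -0.5985,  0.247 ]), 'eef_rot': array([-89.9865,   0.1193, -73.4535]), 'force': array([-0.2376,  0.2257, -0.0251]), 'ft_torque': array([-0.0702, -0.0249,  0.0375]), 'finger_gap': 0.08526529950990765}
scene {'mtx': array([[448.9876,   0.    , 276.1868],
       [  0.    , 448.9876, 202.7173],
       [  0.    ,   0.    ,   1.    ]]), 'world_from_camera': array([[-0.1912, -0.7112,  0.6765,  1.2547],
       [ 0.9815, -0.1359,  0.1345,  0.2062],
       [-0.0037,  0.6897,  0.724 ,  0.9206],
       [ 0.    ,  0.    ,  0.    ,  1.    ]]), 'shot': 1}
canister [384. 153.  68.  72.] 0.91
canister [244. 217.  81.  92.] 0.61
canister [244. 191.  25.  40.] 0.22
cap_center [281. 286.  13.  17.] 0.74
cap_center [380. 229.  57.  47.] 0.69
cap_center [248. 207.  18.  20.] 0.6
tab [243. 192.  23.  37.] 0.72
tab [388. 127.  17.  30.] 0
[... 454 characters left out ...]
er [313. 201.  64.  59.] 0.81
canister [285. 250.  17.  18.] 0.66
canister [314. 202.  15.   2.] 0.16
cap_center [276. 164.  12.  17.] 0.69
cap_center [319. 250.  12.  16.] 0.52
tab [190. 317.  18.  45.] 0.95
tab [317. 194.  21.  36.] 0.67
tab [408. 231.  49.  50.] 0.22
tray [199. 236.  48.  43.] 0.97
bin [409. 232.  47.  49.] 0.76
wrist {'mtx': array([[294.2748,   0.    , 277.5996],
       [  0.    , 294.2748, 213.3173],
       [  0.    ,   0.    ,   1.    ]]), 'mount': array([[ 1.    , -0.0007, -0.0011, -0.0004],
       [-0.0009,  0.2678, -0.9635, -0.1262],
       [ 0.0009,  0.9635,  0.2678,  0.0679],
       [ 0.    ,  0.    ,  0.    ,  1.    ]]), 'shot': 3}
canister [14. 19. 29. 37.] 0.35
```

View pics/scene0.png

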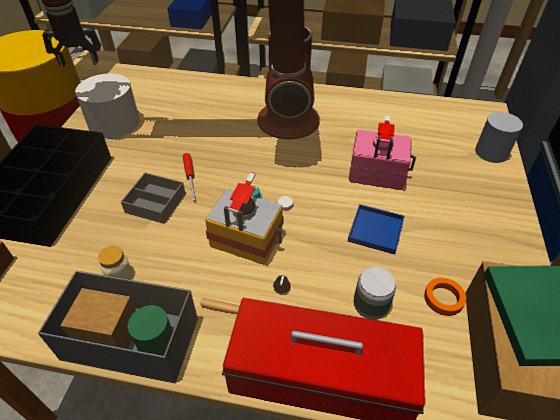

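View pics/top0.png

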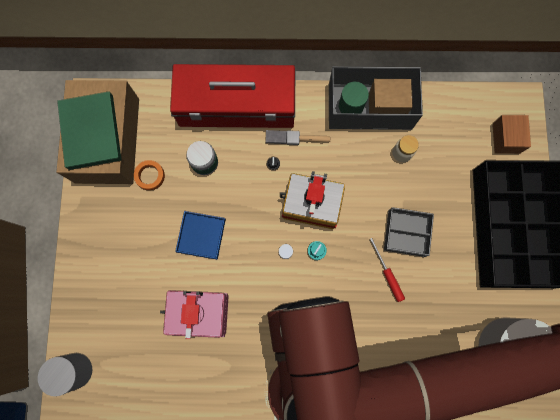

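View pics/wrist0.png

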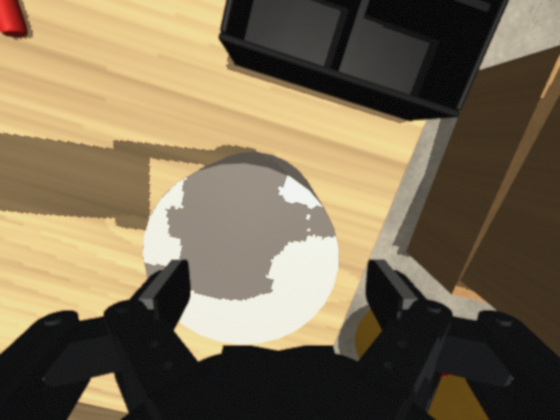

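Run:
```python
from h import *
t=cv2.imread("pics/top0.png"); s=cv2.imread("pics/scene0.png")
cv2.imwrite("pics/top0c.png",cv2.resize(t[150:275,240:380],None,fx=5.5,fy=4.75 if 0 else 4.7,interpolation=cv2.INTER_CUBIC)[:590])
cv2.imwrite("pics/scene0c.png",cv2.resize(s[165:300,190:310],None,fx=4.4,fy=4.4,interpolation=cv2.INTER_CUBIC))
```

```text
(no output)
```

View pics/top0c.png

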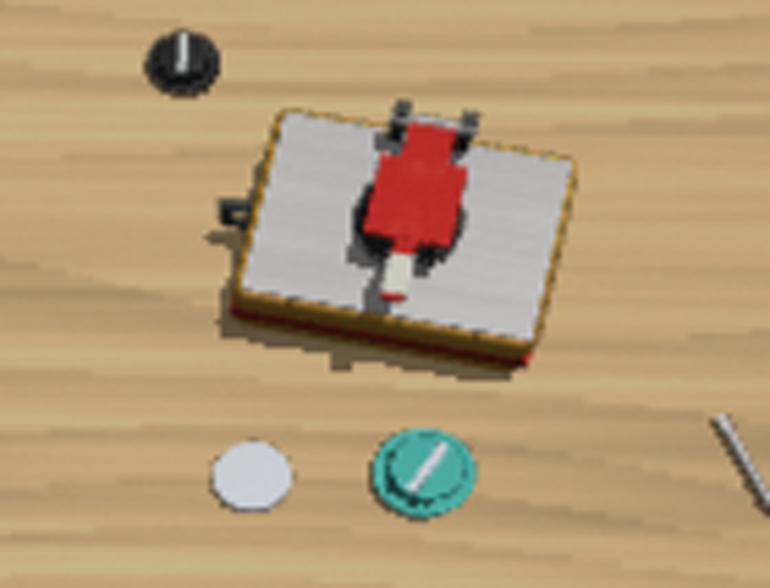

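View pics/scene0c.png

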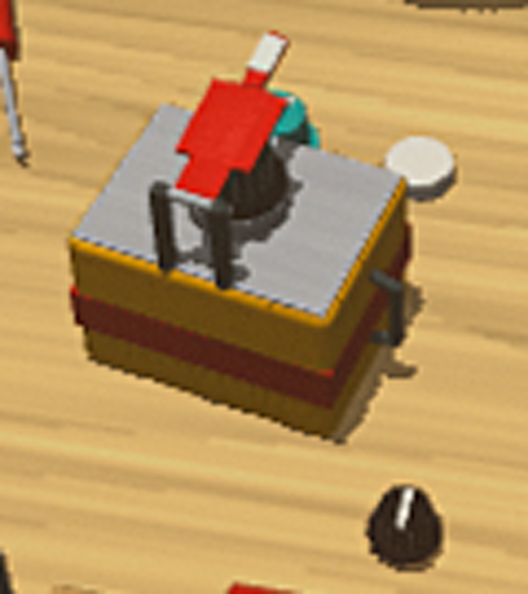

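```bash
cat >> h.py <<'E'
from scipy.optimize import least_squares
def proj(P,K,T):
    P=np.atleast_2d(P); c=(np.linalg.inv(T)@np.c_[P,np.ones(len(P))].T)[:3].T
    return np.c_[K[0,0]*c[:,0]/-c[:,2]+K[0,2], K[1,1]*-c[:,1]/-c[:,2]+K[1,2]]
def ray(uv,K,T,z):
    d=T[:3,:3]@np.array([(uv[0]-K[0,2])/K[0,0],-(uv[1]-K[1,2])/K[1,1],-1.]); o=T[:3,3]
    return o+d*(z-o[2])/d[2]
E
python3 - <<'E'
from h import *
Ps={n:cams.snapshot(n) for n in("scene","top")}
tc=np.array([(283,110),(576,160),(535,344),(238,294)])/[5.5,4.7]+[240,150]  # ++ : +x,+y ; +x,-y ; -x,-y; -x,+y
sc=np.array([(325,318),(70,240),(163,105),(405,182)])/4.4+[190,165]
L=np.array([(60,80,110),(60,-80,110),(-60,-80,110),(-60,80,110)])/1000
# note top cols grow along -y: first is left => +y
def W(p,L): c,s=np.cos(p[2]),np.sin(p[2]); return np.c_[p[0]+c*L[:,0]-s*L[:,1],p[1]+s*L[:,0]+c*L[:,1],L[:,2]]
A=lambda n:(Ps[n]["mtx"],Ps[n]["world_from_camera"])
def f(p,ns=("top","scene")): return np.concatenate([(proj(W(p,L),*A(n))-o).ravel() for n,o in(("top",tc),("scene",sc)) if n in ns])
for ns in(("top",),("scene",),("top","scene")):
    r=least_squares(f,[.5,0,0],args=(ns,)); p=r.x; print(ns,p[:2],np.degrees(p[2]),"rms",np.sqrt(np.mean(r.fun**2)))
print(f(p).reshape(-1,2))
pts=np.array([(-50,0,163.5),(0,0,158),(50,0,163.5)])/1e3
print("tonguegrip,cap,hinge",W(p,pts))
for q,z in(("tray",.02),("bin",.045)):
  for n in("top","scene"):
    r=search_frame(q,Ps[n])
    if r: print(q,n,ray(r[0]["rect"][:2],*A(n),z),r[0]["rect"],r[0]["conf"])
E
```

```text
('top',) [ 0.538  -0.0188] -10.909143052341193 rms 0.9740943939196832
('scene',) [ 0.5427 -0.0145] -11.753697869333925 rms 1.5540313699001347
('top', 'scene') [ 0.5399 -0.0166] -11.33254414426508 rms 1.5149958948559714
[[-1.5053 -1.8155]
 [ 0.4934 -1.1267]
 [-0.0154  0.6116]
 [-2.1088 -0.467 ]
 [ 0.2959  1.053 ]
 [-2.6004 -0.7146]
 [-1.2669 -2.2454]
 [ 1.2743 -2.8052]]
tonguegrip,cap,hinge [[ 0.4909 -0.0068  0.1635]
 [ 0.5399 -0.0166  0.158 ]
 [ 0.5889 -0.0265  0.1635]]
tray top [0.4406 0.3104 0.02  ] [201.2, 235.4, 49.2, 47.9] 0.8
tray scene [0.4581 0.3216 0.02  ] [378.9, 229.6, 54.9, 46.6] 0.71
bin top [ 0.4638 -0.2971  0.045 ] [408.3, 228.8, 49.0, 49.0] 0.89
bin scene [ 0.4809 -0.2874  0.045 ] [153.9, 197.8, 60.6, 51.4] 0.57
```

Emit:
{"fn": "carry_out", "kwargs": {"increments": [{"hand": 5,"slide": [0,3,5],"twist": 10},{"hand": 5,"slide": [3,8,5],"twist": 20},{"hand": 5,"slide": [6,13,5],"twist": 30},{"hand": 5,"slide": [9,18,5],"twist": 40},{"hand": 5,"slide": [12,23,5],"twist": 50},{"hand": 5,"slide": [15,28,5],"twist": 60},{"hand": 5,"slide": [18,33,5],"twist": 70},{"hand": 5,"slide": [21,38,5],"twist": 80},{"hand": 5,"slide": [24,43,5],"twist": 90},{"hand": 5,"slide": [27,48,5],"twist": 100},{"hand": 5,"slide": [30.5,53,5],"twist": 110},{"hand": 5,"slide": [34.2,58.6,5],"twist": 120}]}}

```text
time: 2.7
tcp_pos: [0.5183, -0.0151, 0.2987]
eef_rot: [-90.1, -0.0, 46.9]
force: [0.6, -0.5, 0.8]
finger_gap: 0.05
```

Emit:
{"fn": "carry_out", "kwargs": {"increments": [{"hand": 5,"twist": 10.5},{"hand": 5,"twist": 21},{"hand": 5,"twist": 32},{"hand": 5,"twist": 32}]}}

```text
validation failed for argument at $.in...
```

```bash
cat >> h.py <<'E'
from scipy.spatial.transform import Rotation as Ro
def wT(o,p):
    T=np.eye(4); T[:3,:3]=Ro.from_euler('xyz',o["eef_rot"],degrees=True).as_matrix(); T[:3,3]=o["tcp_pos"]
    return T@p["mount"]
E
python3 - <<'E'
from h import *
o=env.get_obs(); p=cams.snapshot("wrist"); print(o)
np.savez("w1.npz",T=wT(o,p),K=p["mtx"]); cv2.imwrite("pics/w1.png",p["image"])
cv2.imwrite("pics/w1b.png",cv2.resize(p["image"],(800,600),interpolation=cv2.INTER_CUBIC))
for q in["canister","tab","cap_center"]:
  for r in search_frame(q,p)[:3]: print(q,r)
E
```

```text
{'time': 2.7, 'joints': array([ -9.8874, -13.2314, 102.8685,  -0.0179,  90.2879, -56.7667]), 'qvel': array([ 53.8105,  35.596 , -29.3536,  -0.1734,  -6.562 , -25.7536]), 'effort': array([ -3.3343, -31.2335, -35.296 ,   0.1497,   0.259 ,   0.382 ]), 'tcp_pos': array([ 0.5183, -0.0151,  0.2987]), 'eef_rot': array([-90.0725,  -0.0261,  46.8792]), 'force': array([ 0.6276, -0.5236,  0.8268]), 'ft_torque': array([-0.0391, -0.0307,  0.0725]), 'finger_gap': 0.04995061164680632}
canister {'rect': [288.6, 207.1, 168.4, 162.9], 'conf': 0.98}
canister {'rect': [417.5, 255.8, 89.6, 66.5], 'conf': 0.42}
tab {'rect': [287.8, 221.8, 77.0, 106.1], 'conf': 0.87}
cap_center {'rect': [290.9, 204.9, 52.9, 32.0], 'conf': 0.78}
cap_center {'rect': [207.2, 127.5, 41.7, 41.9], 'conf': 0.7}
cap_center {'rect': [411.6, 204.1, 31.5, 27.3], 'conf': 0.59}
```

View pics/w1b.png

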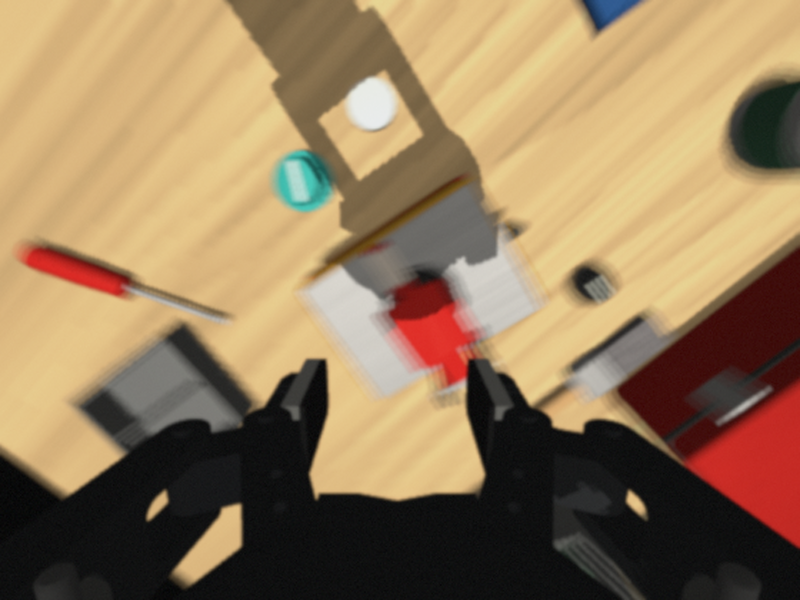

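Emit:
{"fn": "carry_out", "kwargs": {"increments": [{"hand": 5,"slide": [0,0,0],"twist": 10.5},{"hand": 5,"slide": [0,0,0],"twist": 21},{"hand": 5,"slide": [0,0,0],"twist": 31.8},{"hand": 5,"slide": [0,0,0],"twist": 31.8},{"hand": 5,"slide": [0,0,0],"twist": 31.8}]}}

```text
time: 3.52
tcp_pos: [0.5172, -0.0178, 0.2984]
eef_rot: [-90.0, 0.0, 78.1]
force: [-0.3, 0.2, -0.1]
finger_gap: 0.0502
```

```bash
cat > w.py <<'E'
import sys
from h import *
n=sys.argv[1]
o=env.get_obs(); p=cams.snapshot("wrist"); print(o["time"],o["tcp_pos"],o["eef_rot"],o["qvel"])
np.savez(n+".npz",T=wT(o,p),K=p["mtx"]); cv2.imwrite(f"pics/{n}.png",p["image"])
cv2.imwrite(f"pics/{n}b.png",cv2.resize(p["image"],(800,600),interpolation=cv2.INTER_CUBIC))
for q in sys.argv[2:]:
  for r in search_frame(q,p)[:3]: print(q,r)
E
python3 w.py w2 canister tab cap_center
```

```text
3.525 [ 0.5172 -0.0178  0.2984] [-90.0167   0.0097  78.099 ] [ 0.4917  0.4062 -0.0784  0.024  -0.0681 -0.6595]
canister {'rect': [284.4, 222.1, 152.2, 138.6], 'conf': 0.68}
tab {'rect': [284.0, 225.1, 48.2, 116.8], 'conf': 0.76}
tab {'rect': [285.2, 220.7, 149.7, 137.0], 'conf': 0.21}
cap_center {'rect': [375.7, 265.9, 27.4, 26.2], 'conf': 0.94}
cap_center {'rect': [284.0, 204.8, 47.7, 13.7], 'conf': 0.73}
cap_center {'rect': [249.3, 98.2, 42.1, 45.5], 'conf': 0.65}
```

View pics/w2b.png

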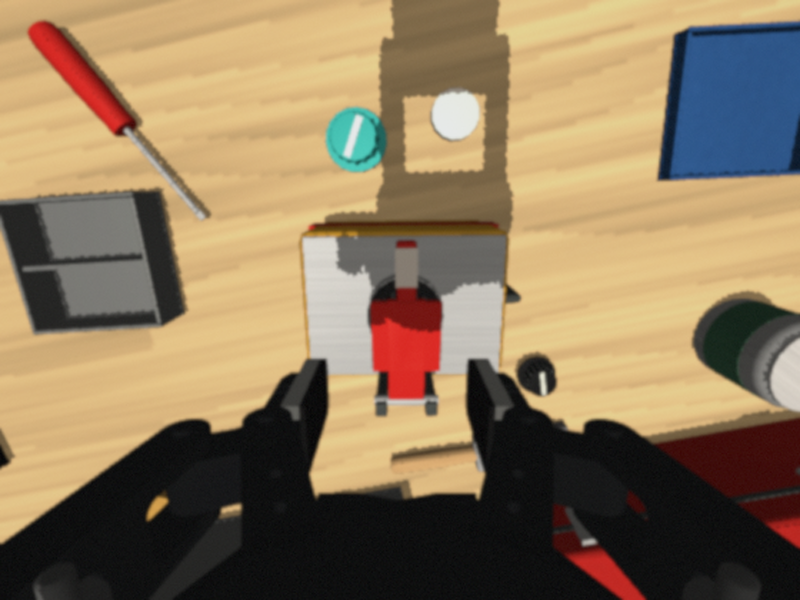

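Run:
```python
from h import *
i=cv2.imread("pics/w2.png"); cv2.imwrite("pics/w2c.png",cv2.resize(i[155:295,200:370],None,fx=4,fy=4,interpolation=cv2.INTER_CUBIC))
```

```text
(no output)
```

View pics/w2c.png

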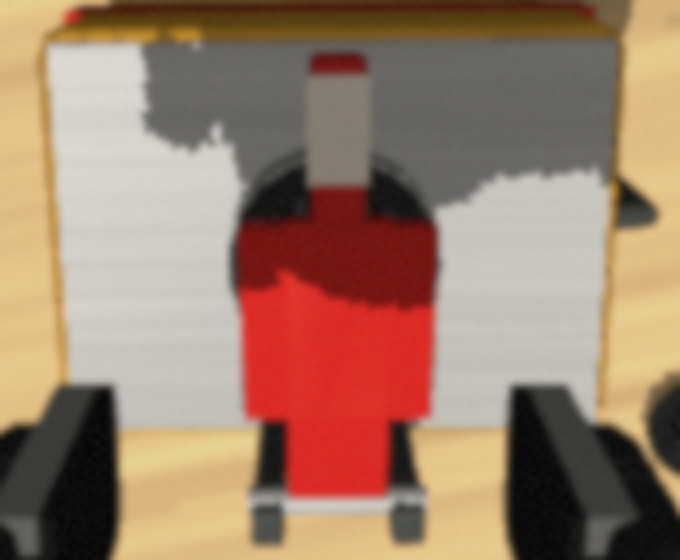

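Run:
```python
from h import *
d=np.load("w2.npz"); K,T=d["K"],d["T"]
o=np.array([(44,38),(621,38),(600,430),(65,430),(308,54),(368,54),(238,223),(437,223)])/4+[200,155]
L=np.array([(-60,-80,110),(-60,80,110),(60,80,110),(60,-80,110),(-63,-6,167.5),(-63,6,167.5),(-26,-22,166),(-26,22,166)])/1e3
def W(p,L): c,s=np.cos(p[2]),np.sin(p[2]); return np.c_[p[0]+c*L[:,0]-s*L[:,1],p[1]+s*L[:,0]+c*L[:,1],L[:,2]]
for S in(slice(0,4),slice(4,8),slice(0,8)):
    r=least_squares(lambda p:(proj(W(p,L[S]),K,T)-o[S]).ravel(),[.54,-.017,-.19]); p=r.x
    print(p[:2],np.degrees(p[2]),np.round(r.fun.reshape(-1,2),1).tolist())
```

```text
[ 0.5414 -0.0165] -11.731375949051687 [[-3.3, -2.3], [3.6, -2.6], [1.5, 3.3], [-1.8, 3.5]]
[ 0.5448 -0.017 ] -11.704325198929073 [[0.6, 0.8], [-0.6, 0.7], [0.6, -0.8], [-0.7, -0.9]]
[ 0.5435 -0.0168] -11.744253421393234 [[-3.1, -0.2], [3.6, -0.5], [1.4, 5.0], [-1.7, 5.2], [0.6, -0.8], [-0.6, -0.8], [0.5, -2.2], [-0.7, -2.3]]
```

Emit:
{"fn": "carry_out", "kwargs": {"increments": [{"hand": 3.5,"slide": [-2.2,1.1,-3],"twist": 0.2},{"hand": 3.5,"slide": [-2.2,1.1,-7],"twist": 0.2},{"hand": 3.5,"slide": [-2.2,1.1,-10],"twist": 0.2},{"hand": 3.5,"slide": [-2.2,1.1,-10],"twist": 0.2},{"hand": 3.5,"slide": [-2.2,1.1,-10],"twist": 0.2}]}}

```text
time: 4.35
tcp_pos: [0.4962, -0.0061, 0.1998]
eef_rot: [-90.1, -0.0, 78.5]
force: [0.0, -0.5, 1.2]
finger_gap: 0.0352
```

```bash
python3 w.py w3 tab cap_center
```

```text
4.35 [ 0.4962 -0.0061  0.1998] [-90.1112  -0.0019  78.5333] [-0.0526 -0.5543 -1.2385 -0.0101 -0.1716 -0.054 ]
tab {'rect': [276.0, 293.0, 77.6, 115.7], 'conf': 0.84}
cap_center {'rect': [277.8, 274.9, 69.8, 38.4], 'conf': 0.95}
cap_center {'rect': [233.2, 110.6, 52.4, 58.8], 'conf': 0.92}
```

View pics/w3b.png

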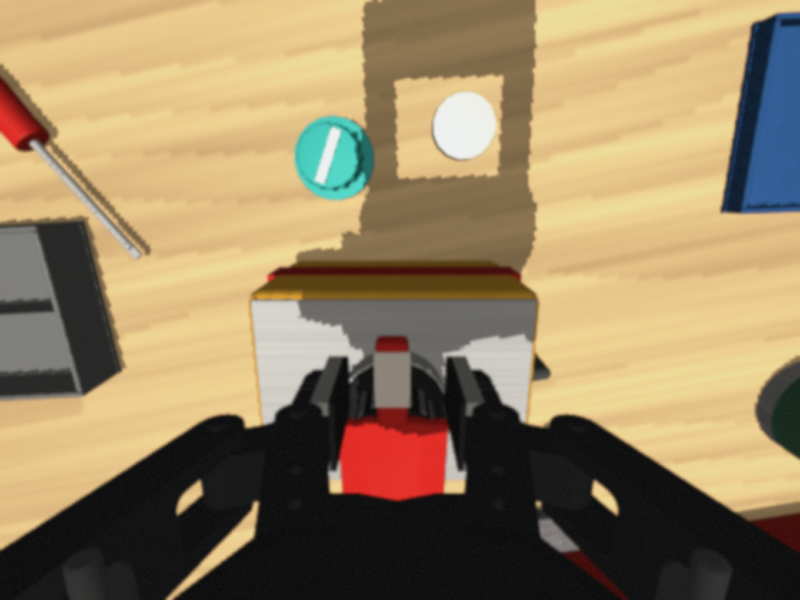

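Run:
```python
from h import *
d=np.load("w3.npz"); K,T=d["K"],d["T"]
f=800/560
yaw=np.radians(-11.73);c,s=np.cos(yaw),np.sin(yaw)
def loc(P): 
    v=P[:2]-[.543,-.0168]; return np.array([c*v[0]+s*v[1],-s*v[0]+c*v[1]])*1e3
for nm,uv,z in[("tongue end",(392,338),.1675),("white start",(392,352),.1675),("white end",(392,408),.1675),("plate L",(346,421),.166),("plate R",(446,421),.166),("can L",(251,297),.11),("can R",(538,297),.11)]:
    P=ray(np.array(uv)/f,K,T,z); print(nm,P,"local mm",loc(P))
```

```text
tongue end [ 0.4863 -0.0055  0.1675] local mm [-57.814   -0.5006]
white start [ 0.4922 -0.0067  0.1675] local mm [-51.8111  -0.485 ]
white end [ 0.5169 -0.0118  0.1675] local mm [-26.5987  -0.4193]
plate L [ 0.5199 -0.0325  0.166 ] local mm [-19.4303 -20.104 ]
plate R [0.5283 0.0094 0.166 ] local mm [-19.6914  22.6856]
can L [ 0.4694 -0.0791  0.11  ] local mm [-59.3747 -75.9737]
can R [0.4995 0.0701 0.11  ] local mm [-60.2543  76.25  ]
```

Run:
```python
from h import *
f=800/560
yaw=np.radians(-11.73);c,s=np.cos(yaw),np.sin(yaw)
def loc(P): 
    v=P[:2]-[.543,-.0168]; return np.array([c*v[0]+s*v[1],-s*v[0]+c*v[1]])*1e3
i=cv2.imread("pics/w3.png"); cv2.imwrite("pics/w3c.png",cv2.resize(i[180:350,170:385],None,fx=3.5,fy=3.5,interpolation=cv2.INTER_CUBIC))
d=np.load("w2.npz"); K,T=d["K"],d["T"]
for z in(.126,.131): print(loc(ray((283,192.5),K,T,z)))
```

```text
[-32.1335  -0.4342]
[-33.1493  -0.5198]
```

View pics/w3c.png

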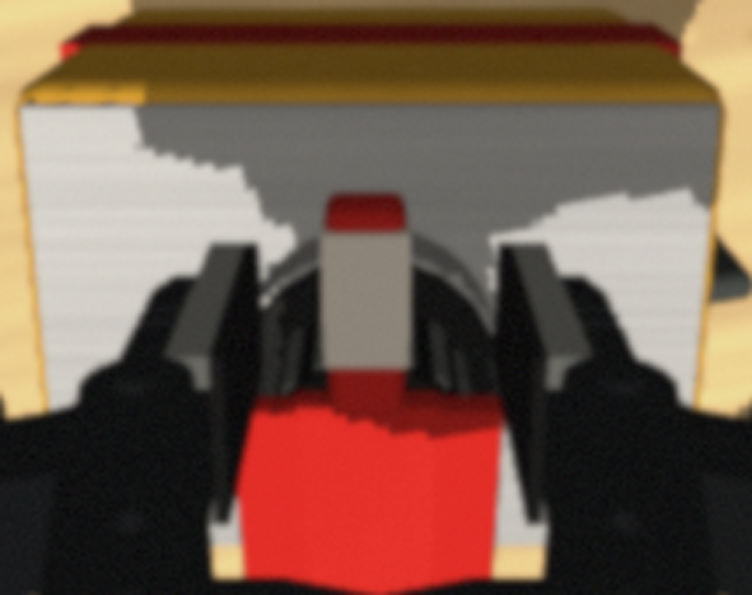

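Run:
```python
from h import *
yaw=np.radians(-11.73);c,s=np.cos(yaw),np.sin(yaw)
R=np.array([[c,-s],[s,c]])
C=[np.load(f"w{i}.npz") for i in(2,3)]
def tri(o2,o3,nm):
    f=lambda P:np.r_[proj(P,C[0]["K"],C[0]["T"])[0]-o2,proj(P,C[1]["K"],C[1]["T"])[0]-o3]
    r=least_squares(f,[.5,0,.15]); P=r.x
    print(nm,P,"loc",1e3*R.T@(P[:2]-[.543,-.0168]),np.round(r.fun,1))
a=lambda x,y:np.array([x/4+200,y/4+155]); b=lambda x,y:np.array([x/3.5+170,y/3.5+180])
tri(a(238,224),b(252,400),"plateL"); tri(a(437,224),b(503,400),"plateR")
tri(a(338,74),b(366,232),"white start"); tri(a(338,187),b(366,370),"white end")
tri(a(338,54),b(366,194),"tongue end low")
tri(a(44,38),b(20,102),"can L"); tri(a(621,38),b(720,102),"can R")
```

```text
plateL [ 0.5146 -0.0313  0.1742] loc [-24.8725 -19.9653] [ 2.2  0.5 -1.5 -0.4]
plateR [0.5224 0.0101 0.1755] loc [-25.6551  22.1223] [ 0.4 -0.  -0.3  0. ]
white start [ 0.4839 -0.0048  0.1883] loc [-60.3114  -0.2275] [ 0.1  0.  -0.1 -0. ]
white end [ 0.5076 -0.0096  0.1845] loc [-36.136   -0.1577] [-0. -0.  0.  0.]
tongue end low [ 0.4808 -0.0041  0.1811] loc [-63.4646  -0.2501] [-0.1 -0.   0.   0. ]
can L [ 0.4698 -0.079   0.1114] loc [-58.9844 -75.8153] [ 0.5  0.4 -0.4 -0.3]
can R [0.5014 0.0704 0.1067] loc [-58.4705  76.966 ] [-0.3  0.1  0.2 -0.1]
```

Emit:
{"fn": "carry_out", "kwargs": {"increments": [{"hand": 3.0,"slide": [-0.1,-0.15,-1.0],"twist": 0},{"hand": 2.2,"slide": [-0.1,-0.15,-1.8],"twist": 0},{"hand": 1.8,"slide": [-0.1,-0.15,-1.8],"twist": 0},{"hand": 1.8,"slide": [-0.1,-0.15,-1.8],"twist": 0}]}}

```text
time: 5.0
tcp_pos: [0.4944, -0.0075, 0.1802]
eef_rot: [-90.0, -0.0, 78.5]
force: [0.9, -0.0, 0.6]
finger_gap: 0.0179
```

```bash
python3 w.py w4
```

```text
5.0 [ 0.4944 -0.0075  0.1802] [-89.9844  -0.0008  78.5425] [ 0.0787 -0.1707 -0.3591 -0.0541  0.0818 -0.0169]
```

View pics/w4b.png

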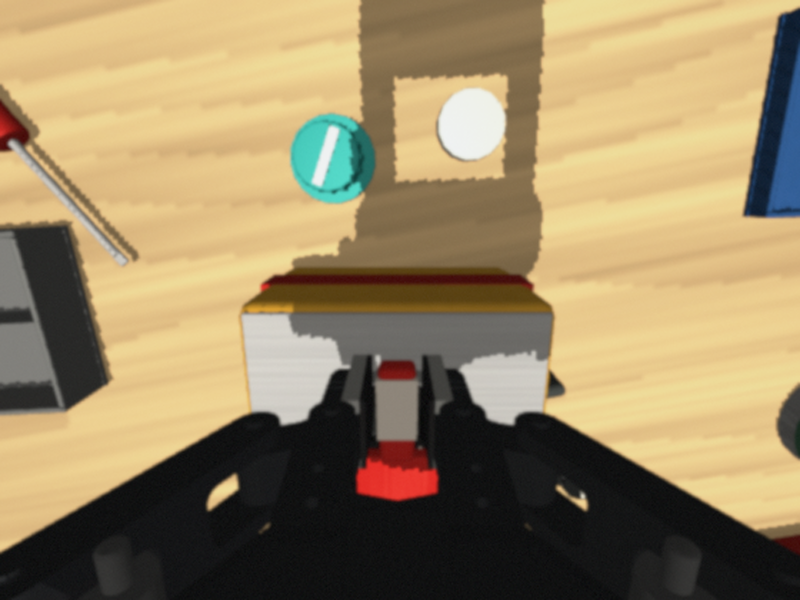

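Emit:
{"fn": "carry_out", "kwargs": {"increments": [{"hand": 1.2,"slide": [0,0,0],"twist": 0},{"hand": 0.8,"slide": [0,0,0],"twist": 0},{"hand": 0.8,"slide": [0,0,0],"twist": 0}]}}

```text
time: 5.42
tcp_pos: [0.4946, -0.0076, 0.1806]
eef_rot: [-90.0, 0.0, 78.5]
force: [-0.1, -0.4, 1.3]
finger_gap: 0.0105
```

Run:
```python
import numpy as np
r,t0=9.98,.16
for t in np.r_[.16:2.52:.08]:
    l=r*(np.cos(t0)-np.cos(t)); print(round(t,2),[round(.979*l,2),round(-.2033*l,2),round(r*(np.sin(t)-np.sin(t0)),2)])
```

```text
0.16 [np.float64(0.0), np.float64(-0.0), np.float64(0.0)]
0.24 [np.float64(0.16), np.float64(-0.03), np.float64(0.78)]
0.32 [np.float64(0.37), np.float64(-0.08), np.float64(1.55)]
0.4 [np.float64(0.65), np.float64(-0.13), np.float64(2.3)]
0.48 [np.float64(0.98), np.float64(-0.2), np.float64(3.02)]
0.56 [np.float64(1.37), np.float64(-0.28), np.float64(3.71)]
0.64 [np.float64(1.81), np.float64(-0.38), np.float64(4.37)]
0.72 [np.float64(2.3), np.float64(-0.48), np.float64(4.99)]
0.8 [np.float64(2.84), np.float64(-0.59), np.float64(5.57)]
0.88 [np.float64(3.42), np.float64(-0.71), np.float64(6.1)]
0.96 [np.float64(4.04), np.float64(-0.84), np.float64(6.59)]
1.04 [np.float64(4.7), np.float64(-0.98), np.float64(7.02)]
1.12 [np.float64(5.39), np.float64(-1.12), np.float64(7.39)]
1.2 [np.float64(6.11), np.float64(-1.27), np.float64(7.71)]
1.28 [np.float64(6.84), np.float64(-1.42), np.float64(7.97)]
1.36 [np.float64(7.6), np.float64(-1.58), np.float64(8.17)]
1.44 [np.float64(8.37), np.float64(-1.74), np.float64(8.3)]
1.52 [np.float64(9.15), np.float64(-1.9), np.float64(8.38)]
1.6 [np.float64(9.93), np.float64(-2.06), np.float64(8.39)]
1.68 [np.float64(10.71), np.float64(-2.22), np.float64(8.33)]
1.76 [np.float64(11.48), np.float64(-2.38), np.float64(8.21)]
1.84 [np.float64(12.24), np.float64(-2.54), np.float64(8.03)]
1.92 [np.float64(12.99), np.float64(-2.7), np.float64(7.79)]
2.0 [np.float64(13.71), np.float64(-2.85), np.float64(7.48)]
2.08 [np.float64(14.41), np.float64(-2.99), np.float64(7.12)]
2.16 [np.float64(15.08), np.float64(-3.13), np.float64(6.71)]
2.24 [np.float64(15.71), np.float64(-3.26), np.float64(6.24)]
2.32 [np.float64(16.3), np.float64(-3.38), np.float64(5.72)]
2.4 [np.float64(16.85), np.float64(-3.5), np.float64(5.15)]
2.48 [np.float64(17.35), np.float64(-3.6), np.float64(4.54)]
```

Emit:
{"fn": "carry_out", "kwargs": {"increments": [{"hand": 0.5,"slide": [0.07,-0.01,0.4],"twist": 0},{"hand": 0.5,"slide": [0.2,-0.04,0.95],"twist": 0},{"hand": 0.5,"slide": [0.3,-0.06,1.3],"twist": 0},{"hand": 0.5,"slide": [0.3,-0.06,1.3],"twist": 0}]}}

```text
time: 5.92
tcp_pos: [0.4972, -0.0081, 0.1923]
eef_rot: [-89.9, 0.0, 78.5]
force: [5.6, -1.1, -7.5]
finger_gap: 0.0103
```

```bash
python3 w.py w5; python3 -c "
from h import *
print(env.get_obs())"
```

```text
5.925 [ 0.4972 -0.0081  0.1923] [-89.9347   0.0057  78.5398] [ 0.0891 -0.0575  0.0521 -0.1338 -0.074   0.0051]
{'time': 5.975, 'joints': array([ -9.5096, -12.4987, 112.4365,  -0.0032,  80.1204, -88.0511]), 'qvel': array([ 0.0445, -0.054 ,  0.0773,  0.0869, -0.0234,  0.0846]), 'effort': array([  0.7204, -30.7352, -38.8407,   0.173 ,   0.8545,   0.0056]), 'tcp_pos': array([ 0.4972, -0.0081,  0.1923]), 'eef_rot': array([-89.9419,   0.0051,  78.5421]), 'force': array([ 5.6615, -0.6191, -6.738 ]), 'ft_torque': array([-0.1407, -0.2957,  0.059 ]), 'finger_gap': 0.010823654020727217}
```

View pics/w5b.png

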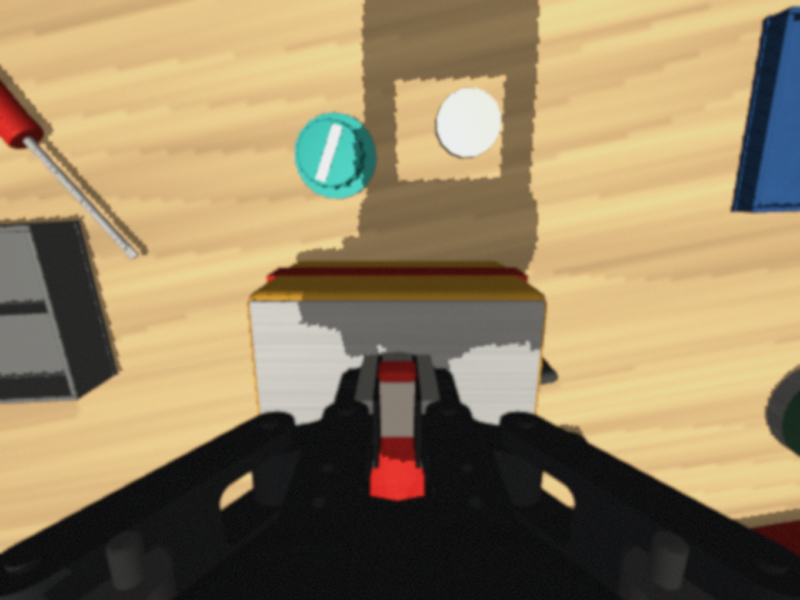

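Emit:
{"fn": "carry_out", "kwargs": {"increments": [{"hand": 0.5,"slide": [0.35,-0.07,1.0],"twist": 0},{"hand": 0.5,"slide": [0.68,-0.14,1.72],"twist": 0},{"hand": 0.5,"slide": [1.07,-0.22,2.41],"twist": 0},{"hand": 0.5,"slide": [1.51,-0.32,3.07],"twist": 0},{"hand": 0.5,"slide": [2.0,-0.42,3.69],"twist": 0},{"hand": 0.5,"slide": [2.54,-0.53,4.27],"twist": 0},{"hand": 0.5,"slide": [3.12,-0.65,4.8],"twist": 0}]}}

```text
time: 6.85
tcp_pos: [0.5284, -0.0144, 0.2411]
eef_rot: [-89.9, -0.0, 78.6]
force: [-1.1, 0.7, -12.4]
finger_gap: 0.0105
```

```bash
python3 w.py w6; python3 -c "
from h import *
print(env.get_obs())"
```

```text
6.85 [ 0.5284 -0.0144  0.2411] [-89.8815  -0.0093  78.5504] [-0.1314  5.2688 -8.653   0.0457  3.0204 -0.2671]
{'time': 6.9, 'joints': array([ -9.6444,  -9.9455, 105.4283,   0.0159,  84.5004, -88.1886]), 'qvel': array([ 0.0492, -0.471 ,  0.6864, -0.0427, -0.9016,  0.0692]), 'effort': array([  0.3323, -35.5321, -42.5759,  -0.0961,  -0.1383,   0.0166]), 'tcp_pos': array([ 0.5294, -0.0146,  0.242 ]), 'eef_rot': array([-90.0164,  -0.0164,  78.5427]), 'force': array([  0.5931,  -0.0871, -11.332 ]), 'ft_torque': array([0.1375, 0.4232, 0.021 ]), 'finger_gap': 0.010551924270783148}
```

View pics/w6b.png

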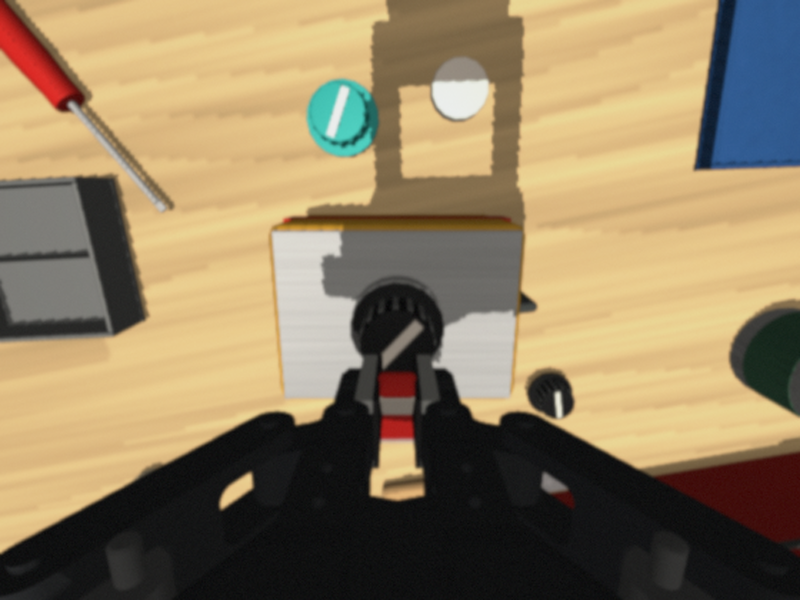

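Emit:
{"fn": "carry_out", "kwargs": {"increments": [{"hand": 0.5,"slide": [0.62,-0.13,0.49],"twist": 0},{"hand": 0.5,"slide": [1.28,-0.27,0.92],"twist": 0},{"hand": 0.5,"slide": [1.97,-0.41,1.29],"twist": 0},{"hand": 0.5,"slide": [2.69,-0.56,1.61],"twist": 0},{"hand": 0.5,"slide": [3.42,-0.71,1.87],"twist": 0},{"hand": 0.5,"slide": [4.18,-0.87,2.07],"twist": 0},{"hand": 0.5,"slide": [4.95,-1.03,2.2],"twist": 0},{"hand": 0.5,"slide": [5.73,-1.19,2.28],"twist": 0}]}}

```text
time: 7.9
tcp_pos: [0.5862, -0.0262, 0.2643]
eef_rot: [-89.9, -0.0, 78.6]
force: [-4.8, 2.7, -11.4]
finger_gap: 0.0104
```

```bash
python3 -c "
from h import *
print(env.get_obs())"
```

```text
{'time': 7.9, 'joints': array([ -9.839 ,  -2.6355,  96.5559,   0.0342,  86.148 , -88.4016]), 'qvel': array([-0.1929,  8.4394, -8.6988, -0.3736, -0.495 , -0.1363]), 'effort': array([ -2.0461, -41.9625, -45.4353,  -0.7075,  -1.9355,   0.0701]), 'tcp_pos': array([ 0.5862, -0.0262,  0.2643]), 'eef_rot': array([-89.9307,  -0.0322,  78.5602]), 'force': array([ -4.7615,   2.6526, -11.398 ]), 'ft_torque': array([ 0.5626,  1.1281, -0.0256]), 'finger_gap': 0.010402318063553661}
```

Emit:
{"fn": "carry_out", "kwargs": {"increments": [{"hand": 0.5,"slide": [0.78,-0.16,-0.05],"twist": 0},{"hand": 0.5,"slide": [1.55,-0.32,-0.12],"twist": 0},{"hand": 0.5,"slide": [2.3,-0.48,-0.25],"twist": 0},{"hand": 0.5,"slide": [3.05,-0.64,-0.43],"twist": 0},{"hand": 0.5,"slide": [3.8,-0.79,-0.67],"twist": 0},{"hand": 0.5,"slide": [4.5,-0.94,-0.98],"twist": 0},{"hand": 0.5,"slide": [5.2,-1.08,-1.34],"twist": 0}]}}

```text
time: 8.78
tcp_pos: [0.6408, -0.0374, 0.2543]
eef_rot: [-90.5, -0.0, 78.6]
force: [1.6, 4.2, 6.0]
finger_gap: 0.0062
```

```bash
python3 w.py w7; python3 -c "
from h import *
print(env.get_obs())"
```

```text
8.775 [ 0.6408 -0.0374  0.2543] [-90.4671  -0.0484  78.5534] [-0.0698  8.4777 -6.3593  0.0102 -2.5009 -0.0053]
{'time': 8.825, 'joints': array([-10.0065,   4.8542,  89.9487,   0.0425,  84.6817, -88.5516]), 'qvel': array([-0.004 , -0.6303,  0.5861,  0.1156,  0.0932, -0.0016]), 'effort': array([ -2.4695, -38.4857, -33.1184,  -1.197 ,   0.7466,  -0.0318]), 'tcp_pos': array([ 0.6414, -0.0376,  0.254 ]), 'eef_rot': array([-90.5142,  -0.0553,  78.5416]), 'force': array([3.5719, 3.0509, 5.8915]), 'ft_torque': array([ 0.5688, -0.5622, -0.0175]), 'finger_gap': 0.005789203946068469}
```

View pics/w7b.png

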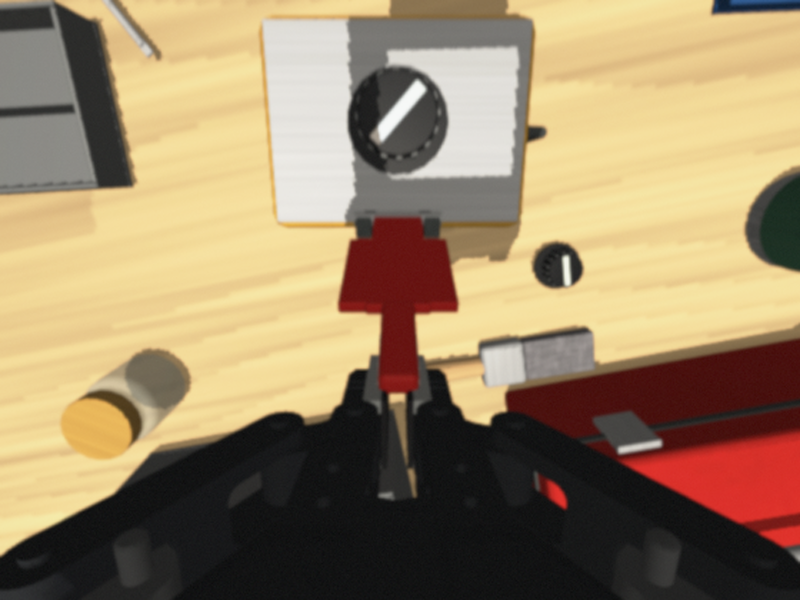

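```bash
cat >> h.py <<'E'
def L2W(P,can=(.542,-.0168,-11.73)):
    P=np.atleast_2d(P)/1e3; a=np.radians(can[2]); c,s=np.cos(a),np.sin(a)
    return np.c_[can[0]+c*P[:,0]-s*P[:,1],can[1]+s*P[:,0]+c*P[:,1],P[:,2]]
E
python3 - <<'E'
from h import *
d=np.load("w7.npz"); f=800/560
for t in np.arange(1.7,2.45,.1):
    u=np.array([-np.cos(t),np.sin(t)]); n=np.array([np.sin(t),np.cos(t)]) # underside normal: at t=0 (0,1)up
    pts=[]
    for r,h in((113,4),(113,-4),(76,2.5),(76,-2.5)):
        q=np.array([50,163.5])+r*u+h*n; pts.append((q[0],0,q[1]))
    print(round(t,1),(proj(L2W(pts),d["K"],d["T"])*f)[:,1])
print(proj(L2W([(0,0,158),(50,0,170),(-56.5,-76.5,110),(-56.5,76.5,110),(56.5,-76.5,110)]),d["K"],d["T"])*f)
E
```

```text
1.7 [327.6899 299.7012 275.569  261.5987]
1.8 [362.6385 338.4862 295.34   282.551 ]
1.9 [391.7964 371.7709 313.0528 301.6488]
2.0 [415.1082 399.2092 328.4911 318.6017]
2.1 [432.8369 420.8505 341.544  333.2309]
2.2 [445.4508 437.029  352.1928 345.4588]
2.3 [453.5267 448.254  360.4929 355.2941]
2.4 [457.6746 455.1185 366.555  362.8133]
[[397.2587 115.5415]
 [396.6499 222.035 ]
 [260.9263  18.4963]
 [534.4915  20.3301]
 [275.7321 223.5735]]
```

Emit:
{"fn": "carry_out", "kwargs": {"increments": [{"hand": 0,"slide": [0,0,4],"twist": 0},{"hand": 0,"slide": [0,0,7],"twist": 0},{"hand": 0,"slide": [0,0,7],"twist": 0},{"hand": 0,"slide": [-5.4,1.1,7],"twist": 0},{"hand": 0,"slide": [-5.4,1.1,7],"twist": 0},{"hand": 0,"slide": [-5.4,1.1,3],"twist": 0},{"hand": 0,"slide": [-5.4,1.1,-1.2],"twist": 0},{"hand": 0,"slide": [-4,0.8,-1.2],"twist": 0},{"hand": 0,"slide": [-3,0.6,-1.2],"twist": 0},{"hand": 0,"slide": [-2,0.4,-1.2],"twist": 0}]}}

```text
time: 10.07
tcp_pos: [0.6198, -0.0337, 0.2409]
eef_rot: [-90.1, 0.0, 78.5]
force: [-2.5, 1.4, -1.3]
finger_gap: 0.0002
```

Emit:
{"fn": "carry_out", "kwargs": {"increments": [{"hand": 0,"slide": [0.7,-0.15,0],"twist": 0},{"hand": 0,"slide": [1.4,-0.3,0],"twist": 0},{"hand": 0,"slide": [1.4,-0.3,0],"twist": 0}]}}

```text
time: 10.45
tcp_pos: [0.633, -0.0365, 0.2396]
eef_rot: [-90.1, -0.0, 78.5]
force: [0.3, -0.7, -0.6]
finger_gap: -0.0001
```

```bash
python3 w.py w8; python3 -c "
from h import *
print(env.get_obs())"
```

```text
10.45 [ 0.633  -0.0365  0.2396] [-90.1424  -0.0004  78.5402] [ 0.0292 -0.6036  0.9981 -0.1452  0.1563 -0.0547]
{'time': 10.5, 'joints': array([-10.0151,   4.4299,  91.7995,  -0.0054,  83.6628, -88.5637]), 'qvel': array([-0.0038, -0.3912,  0.8612, -0.0255,  0.2387, -0.0545]), 'effort': array([ -0.044 , -40.1614, -37.1191,   0.0004,  -0.0215,  -0.0004]), 'tcp_pos': array([ 0.6327, -0.0364,  0.2393]), 'eef_rot': array([-90.1079,   0.0026,  78.5492]), 'force': array([-0.0604, -1.3673,  0.2241]), 'ft_torque': array([ 0.0119, -0.0538, -0.0326]), 'finger_gap': -0.00013187451570646948}
```

View pics/w8b.png

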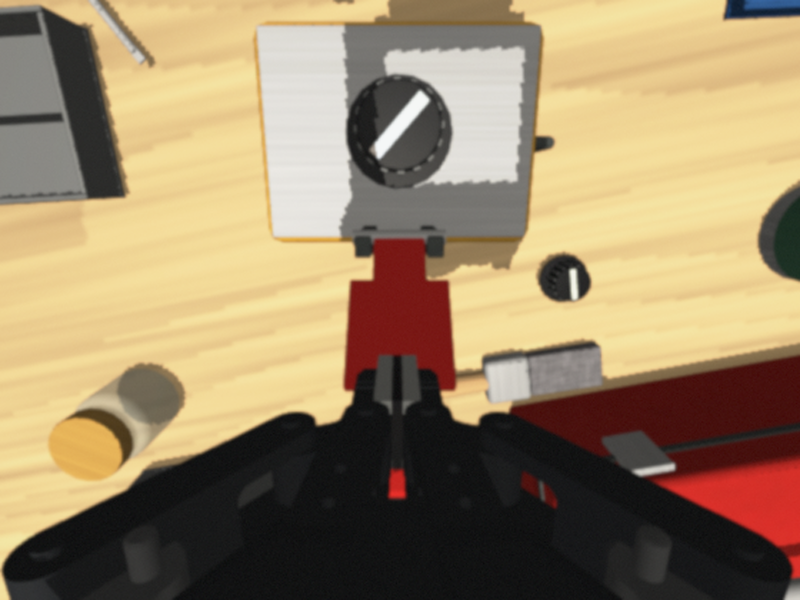

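Emit:
{"fn": "carry_out", "kwargs": {"increments": [{"hand": 0,"slide": [0.5,-0.1,0],"twist": 0},{"hand": 0,"slide": [1.0,-0.2,0],"twist": 0},{"hand": 0,"slide": [1.0,-0.2,0],"twist": 0}]}}

```text
time: 10.88
tcp_pos: [0.6386, -0.0375, 0.2385]
eef_rot: [-89.3, 0.0, 78.6]
force: [-16.0, 1.9, 5.7]
finger_gap: 0.0001
```

```bash
python3 w.py w9
python3 - <<'E'
from h import *
print(env.get_obs()["force"])
d=np.load("w9.npz"); f=800/560
for t in np.arange(2,2.45,.1):
    u=np.array([-np.cos(t),np.sin(t)]); n=np.array([np.sin(t),np.cos(t)])
    q=np.array([50,163.5])+76*u-2.5*n; print(round(t,2),proj(L2W([(q[0],-22,q[1])]),d["K"],d["T"])*f)
print(proj(L2W([(0,0,158)]),d["K"],d["T"])*f)
E
```

```text
10.875 [ 0.6386 -0.0375  0.2385] [-89.3499   0.0256  78.5708] [ 0.0334 -0.3192  0.3514 -0.1068 -0.4159 -0.0639]
[-15.9765   2.7782   6.7226]
2.0 [[331.2269 338.8259]]
2.1 [[333.3486 354.5106]]
2.2 [[335.5651 367.4597]]
2.3 [[337.8231 377.7079]]
2.4 [[340.0773 385.3676]]
[[398.5999 119.5638]]
```

View pics/w9b.png

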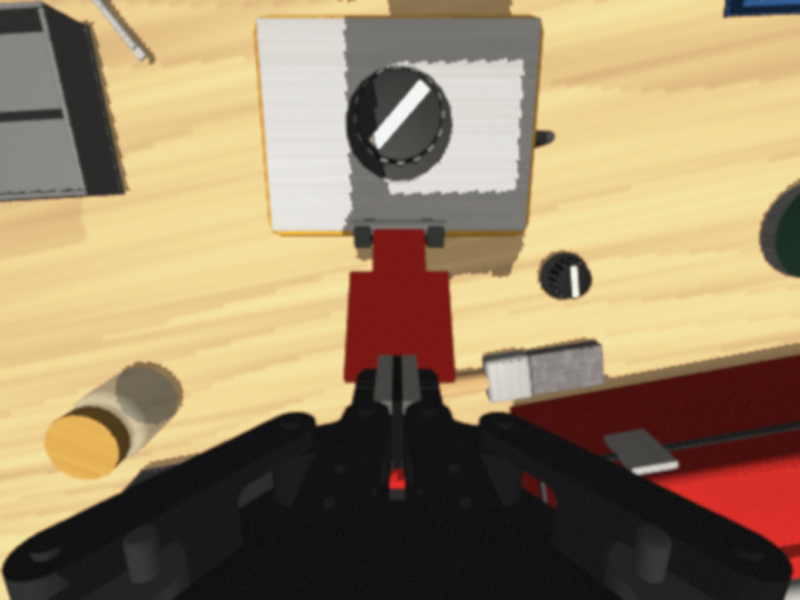

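Emit:
{"fn": "carry_out", "kwargs": {"increments": [{"hand": 0,"slide": [-2,0.4,0],"twist": 0},{"hand": 3,"slide": [-5,1.0,1],"twist": -5},{"hand": 6,"slide": [-8,1.6,2],"twist": -10},{"hand": 6,"slide": [-10,2.1,2],"twist": -20},{"hand": 6,"slide": [-10,2.1,2],"twist": -30},{"hand": 6,"slide": [-10,2.1,2],"twist": -38.5},{"hand": 6,"slide": [-10,2.1,2],"twist": -38.5},{"hand": 6,"slide": [-10,2.1,2],"twist": -38.5}]}}

```text
time: 11.92
tcp_pos: [0.5421, -0.0173, 0.2588]
eef_rot: [-90.0, -0.0, 40.2]
force: [0.7, -0.5, 0.7]
finger_gap: 0.06
```

```bash
python3 w.py w10 cap_center
python3 - <<'E'
from h import *
print(env.get_obs()["force"],env.get_obs()["ft_torque"])
d=np.load("w10.npz"); f=800/560
a=np.linspace(0,2*np.pi,90)
im=cv2.imread("pics/w10b.png")
for r,z,col in((20,158,(0,255,0)),(28,131,(255,255,0)),(28.5,126,(255,0,255))):
    P=proj(L2W(np.c_[r*np.cos(a),r*np.sin(a),0*a+z]),d["K"],d["T"])*f
    for p in P: cv2.circle(im,tuple(np.round(p).astype(int).tolist()),1,col,-1)
cv2.imwrite("pics/w10o.png",im)
E
```

```text
11.925 [ 0.5421 -0.0173  0.2588] [-90.0192  -0.0131  40.1631] [-0.0729  0.0266 -0.0173 -0.0946  0.0344  0.5667]
cap_center {'rect': [417.4, 180.0, 34.1, 32.0], 'conf': 0.83}
cap_center {'rect': [276.2, 207.7, 64.9, 65.4], 'conf': 0.69}
cap_center {'rect': [177.7, 124.4, 46.8, 47.4], 'conf': 0.69}
[0.1622 0.2478 0.0429] [ 0.0268 -0.0217 -0.036 ]
```

View pics/w10o.png

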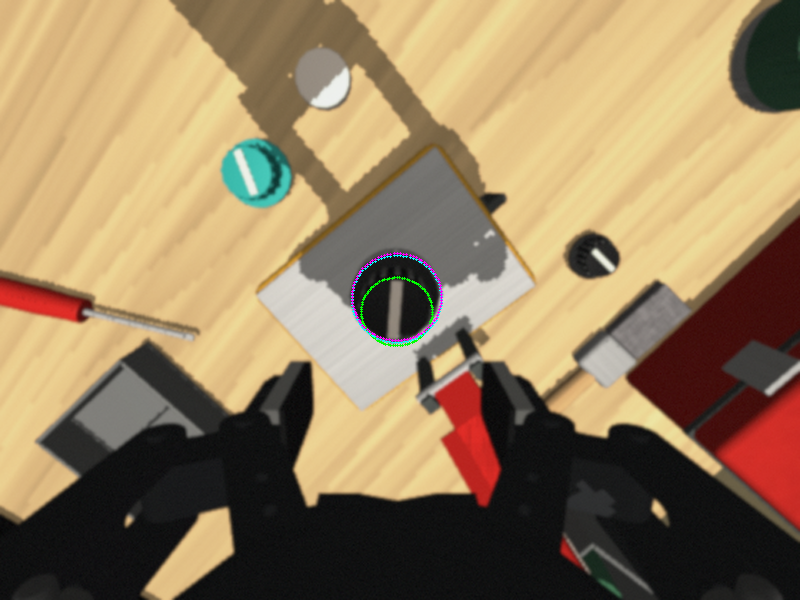

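Run:
```python
from h import *
im=cv2.imread("pics/w10o.png"); a=cv2.imread("pics/w10b.png")
g=lambda x:cv2.resize(x[230:370,330:465],None,fx=2.9,fy=2.9,interpolation=cv2.INTER_CUBIC)
b=np.clip(g(a).astype(int)*2,0,255).astype(np.uint8)
cv2.imwrite("pics/w10z.png",np.hstack([b,g(im)]))
```

```text
(no output)
```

View pics/w10z.png

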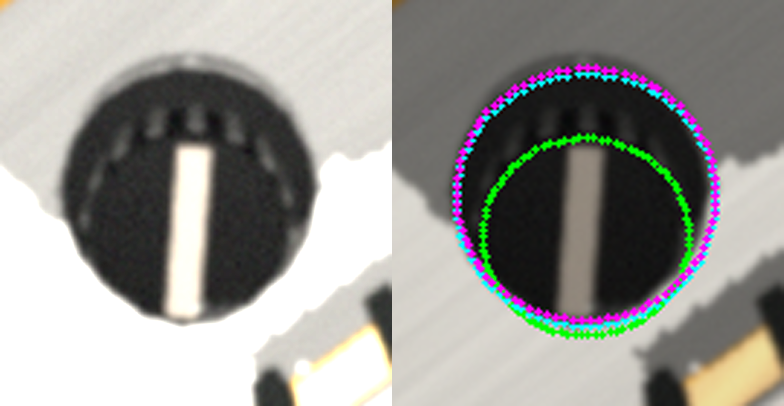

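Emit:
{"fn": "carry_out", "kwargs": {"increments": [{"hand": 6,"slide": [-0.15,0.06,-3],"twist": 0},{"hand": 6,"slide": [-0.15,0.06,-6],"twist": 0},{"hand": 6,"slide": [-0.15,0.06,-8],"twist": 0},{"hand": 6,"slide": [-0.15,0.06,-9.5],"twist": 0},{"hand": 6,"slide": [-0.15,0.06,-10.5],"twist": 0},{"hand": 6,"slide": [-0.15,0.06,-10.7],"twist": 0},{"hand": 6,"slide": [-0.15,0.06,-10.7],"twist": 0}]}}

```text
time: 12.9
tcp_pos: [0.5409, -0.0167, 0.1524]
eef_rot: [-90.0, -0.0, 40.0]
force: [0.3, 0.1, -0.2]
finger_gap: 0.0595
```

```bash
python3 w.py w11; python3 -c "
from h import *
print(env.get_obs())"
```

```text
12.9 [ 0.5409 -0.0167  0.1524] [-90.0487  -0.0423  40.0487] [ 0.025  -0.3102 -0.303   0.0737  0.1118  0.046 ]
{'time': 12.95, 'joints': array([ -9.6493,  -3.962 , 108.7583,   0.    ,  75.1153, -49.7035]), 'qvel': array([-0.0412, -0.1397, -0.1821, -0.1023,  0.1031, -0.1417]), 'effort': array([ -0.0021, -31.6313, -34.6866,  -0.0004,   0.0026,  -0.0004]), 'tcp_pos': array([ 0.541 , -0.0167,  0.1526]), 'eef_rot': array([-90.0675,  -0.0572,  40.0542]), 'force': array([ 0.0025,  0.6249, -0.3215]), 'ft_torque': array([-0.007 ,  0.0231, -0.0724]), 'finger_gap': 0.0602817318126161}
```

View pics/w11b.png

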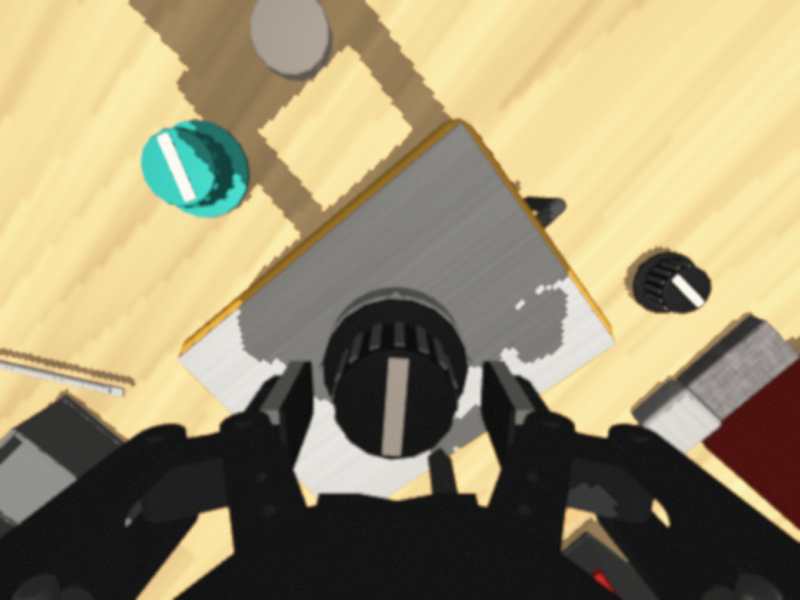

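Emit:
{"fn": "carry_out", "kwargs": {"increments": [{"hand": 5,"slide": [0,0,0],"twist": 0},{"hand": 4.3,"slide": [0,0,0],"twist": 0},{"hand": 3.6,"slide": [0,0,0],"twist": 0},{"hand": 3.6,"slide": [0,0,0],"twist": 0}]}}

```text
time: 13.45
tcp_pos: [0.5409, -0.0168, 0.1525]
eef_rot: [-90.1, -0.0, 40.0]
force: [-0.9, -0.2, 3.0]
finger_gap: 0.0385
```

```bash
cat > st.py <<'E'
from h import *
import sys
O=[]
for i in range(int(sys.argv[1]) if len(sys.argv)>1 else 3):
    O.append(env.get_obs()); cams.snapshot("wrist")
o=O[-1]; m=lambda k:np.mean([x[k] for x in O],0)
print("t",o["time"],"tcp",m("tcp_pos"),"rot",m("eef_rot"),"F",m("force"),"Tz",[round(x["ft_torque"][2],3) for x in O],"T",m("ft_torque"),"eff",m("effort"),"gap",m("finger_gap"),"j6",o["joints"][5])
E
python3 st.py
```

```text
t 13.55 tcp [ 0.5409 -0.0167  0.1525] rot [-90.0594  -0.0462  40.0489] F [-0.6586  0.1915  4.0686] Tz [np.float64(0.017), np.float64(-0.017), np.float64(-0.002)] T [-0.0284  0.1039 -0.0005] eff [ -0.0084 -29.8514 -32.8409   0.0379  -0.0955  -0.0016] gap 0.03822320462081662 j6 -49.700002239415205
```

Emit:
{"fn": "carry_out", "kwargs": {"increments": [{"hand": 3.4,"slide": [0,0,0.1],"twist": 0},{"hand": 3.4,"slide": [0,0,0.1],"twist": 5},{"hand": 3.4,"slide": [0,0,0.1],"twist": 10},{"hand": 3.4,"slide": [0,0,0.1],"twist": 15},{"hand": 3.4,"slide": [0,0,0.1],"twist": 20},{"hand": 3.4,"slide": [0,0,0.1],"twist": 20}]}}

```text
time: 14.35
tcp_pos: [0.5403, -0.0166, 0.1525]
eef_rot: [-90.0, 0.0, 60.0]
force: [0.9, -0.3, 2.4]
finger_gap: 0.0379
```

```bash
python3 st.py; python3 w.py w12
```

```text
t 14.45 tcp [ 0.5403 -0.0166  0.1525] rot [-89.9822   0.0015  59.9744] F [ 0.4187 -0.4996  1.9348] Tz [np.float64(0.038), np.float64(0.014), np.float64(-0.007)] T [ 0.0222 -0.0582  0.0149] eff [  0.0109 -30.8024 -33.7212  -0.0259   0.0764  -0.0562] gap 0.038009675020155474 j6 -69.62428162570377
14.5 [ 0.5403 -0.0166  0.1525] [-89.9827   0.0033  59.9834] [-0.0364 -0.0158 -0.0317  0.0945 -0.068  -0.2328]
```

View pics/w12b.png

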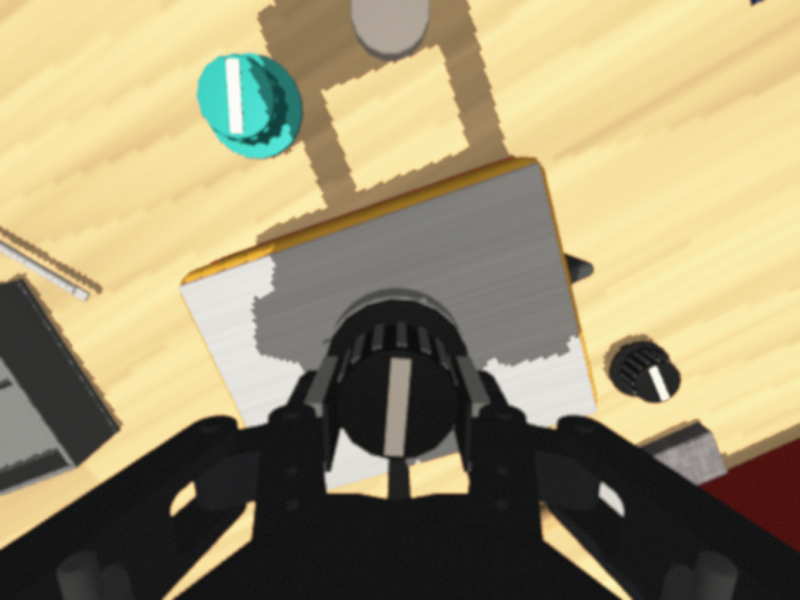

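Emit:
{"fn": "carry_out", "kwargs": {"increments": [{"hand": 3.4,"slide": [0,0,0.05],"twist": 2},{"hand": 3.4,"slide": [0,0,0.05],"twist": 4},{"hand": 3.4,"slide": [0,0,0.05],"twist": 4}]}}

```text
time: 14.92
tcp_pos: [0.54, -0.0166, 0.1527]
eef_rot: [-89.9, 0.0, 64.1]
force: [0.4, 0.7, -0.9]
finger_gap: 0.0381
```

```bash
python3 st.py
```

```text
t 15.025 tcp [ 0.5401 -0.0166  0.1527] rot [-89.947    0.0136  64.0517] F [ 0.2716 -0.1326 -0.4709] Tz [np.float64(-0.004), np.float64(-0.013), np.float64(-0.017)] T [ 0.0151  0.0094 -0.0114] eff [ -0.007  -32.387  -35.4867  -0.0016   0.0029  -0.0335] gap 0.03828610373478931 j6 -73.69511815684959
```

Emit:
{"fn": "carry_out", "kwargs": {"increments": [{"hand": 3.4,"slide": [0,0,0],"twist": 3},{"hand": 3.4,"slide": [0,0,0],"twist": 3}]}}

```text
time: 15.32
tcp_pos: [0.5404, -0.0166, 0.1531]
eef_rot: [-90.0, 0.0, 67.0]
force: [-0.4, 0.7, -0.9]
finger_gap: 0.038
```

```bash
python3 st.py
```

```text
t 15.425 tcp [ 0.5404 -0.0166  0.1531] rot [-89.9893   0.0015  67.0047] F [-0.3608  0.3715 -1.0646] Tz [np.float64(-0.022), np.float64(-0.011), np.float64(-0.026)] T [ 0.0137  0.0169 -0.0197] eff [ -0.0008 -32.3647 -35.4708  -0.0003   0.0015  -0.0434] gap 0.03816290804947426 j6 -76.65505711239963
```

Emit:
{"fn": "carry_out", "kwargs": {"increments": [{"hand": 3.4,"slide": [0,0,0],"twist": 3},{"hand": 3.4,"slide": [0,0,0],"twist": 3}]}}

```text
time: 15.72
tcp_pos: [0.5404, -0.0166, 0.1532]
eef_rot: [-90.0, 0.0, 70.0]
force: [1.0, 0.0, -1.0]
finger_gap: 0.0379
```

```bash
python3 st.py
```

```text
t 15.825 tcp [ 0.5404 -0.0166  0.1532] rot [-89.9971   0.0001  69.9877] F [ 0.2632  0.4539 -0.6875] Tz [np.float64(-0.036), np.float64(-0.028), np.float64(-0.054)] T [-0.053  -0.0052 -0.0393] eff [  0.0004 -32.3685 -35.4761  -0.0003   0.0009  -0.0416] gap 0.037974487060301994 j6 -79.64127679299597
```

Emit:
{"fn": "carry_out", "kwargs": {"increments": [{"hand": 3.4,"slide": [0,0,0],"twist": 3},{"hand": 3.4,"slide": [0,0,0],"twist": 3}]}}

```text
time: 16.12
tcp_pos: [0.5404, -0.0166, 0.1532]
eef_rot: [-90.0, 0.0, 73.0]
force: [0.8, -0.5, -0.6]
finger_gap: 0.038
```

```bash
python3 st.py
```

```text
t 16.225 tcp [ 0.5405 -0.0167  0.1532] rot [-90.001    0.0006  72.9844] F [ 0.2892 -0.0461 -0.4387] Tz [np.float64(0.002), np.float64(0.027), np.float64(0.05)] T [ 0.009  -0.0227  0.0264] eff [  0.0009 -32.3689 -35.4768  -0.0004   0.0007  -0.0412] gap 0.03798900969745699 j6 -82.64046591749137
```

Emit:
{"fn": "carry_out", "kwargs": {"increments": [{"hand": 3.4,"slide": [0,0,0],"twist": 3},{"hand": 3.4,"slide": [0,0,0],"twist": 3}]}}

```text
time: 16.52
tcp_pos: [0.5405, -0.0167, 0.1532]
eef_rot: [-90.0, 0.0, 76.0]
force: [-0.6, -0.4, -1.4]
finger_gap: 0.0382
```

```bash
python3 st.py 2|tail -c 130
```

```text
0.0374  0.0177 -0.0374] eff [ -0.0003 -32.3686 -35.4775  -0.0005   0.0006  -0.0618] gap 0.03820309341112137 j6 -85.62730709224894
```

Emit:
{"fn": "carry_out", "kwargs": {"increments": [{"hand": 3.4,"slide": [0,0,0],"twist": 3},{"hand": 3.4,"slide": [0,0,0],"twist": 3}]}}

```text
time: 16.88
tcp_pos: [0.5405, -0.0167, 0.1532]
eef_rot: [-90.0, -0.0, 79.0]
force: [-0.3, 0.0, -0.4]
finger_gap: 0.0385
```

```bash
python3 st.py 2|tail -c 130
```

```text
.0441  0.0039 -0.02  ] eff [  0.0003 -32.3685 -35.4774  -0.0005   0.0005  -0.061 ] gap 0.038271947535263834 j6 -88.62252995006688
```

Emit:
{"fn": "carry_out", "kwargs": {"increments": [{"hand": 3.4,"slide": [0,0,0],"twist": 3},{"hand": 3.4,"slide": [0,0,0],"twist": 3}]}}

```text
time: 17.23
tcp_pos: [0.5404, -0.0166, 0.1532]
eef_rot: [-90.0, -0.0, 82.0]
force: [1.0, -0.4, -1.1]
finger_gap: 0.0382
```

```bash
python3 st.py 3|tail -c 230
```

```text
75 ] F [ 0.4464  0.2657 -0.5913] Tz [np.float64(-0.023), np.float64(-0.009), np.float64(-0.001)] T [-0.0202 -0.0213 -0.0111] eff [ -0.0001 -32.3693 -35.4771  -0.0004   0.0006  -0.04  ] gap 0.03816399981723458 j6 -91.6330915715614
```

Emit:
{"fn": "carry_out", "kwargs": {"increments": [{"hand": 3.4,"slide": [0,0,0],"twist": 3},{"hand": 3.4,"slide": [0,0,0],"twist": 3}]}}

```text
time: 17.62
tcp_pos: [0.5405, -0.0167, 0.1532]
eef_rot: [-90.0, -0.0, 85.0]
force: [0.2, -0.8, -0.1]
finger_gap: 0.0383
```

```bash
python3 st.py 3|tail -c 230
```

```text
798] F [ 0.1958 -0.5132 -0.5067] Tz [np.float64(-0.025), np.float64(0.024), np.float64(-0.007)] T [ 0.0125 -0.0277 -0.0027] eff [  0.0001 -32.3692 -35.4773  -0.0005   0.0006  -0.0408] gap 0.03821391296715158 j6 -94.63434917846838
```

At 45°, still free.

Emit:
{"fn": "carry_out", "kwargs": {"increments": [{"hand": 3.4,"slide": [0,0,0],"twist": 3},{"hand": 3.4,"slide": [0,0,0],"twist": 3}]}}

```text
time: 18.02
tcp_pos: [0.5404, -0.0166, 0.1532]
eef_rot: [-90.0, -0.0, 88.0]
force: [0.1, 1.1, -0.7]
finger_gap: 0.0384
```

```bash
python3 st.py 3|tail -c 230
```

```text
87.9821] F [ 0.0239  0.2713 -0.7257] Tz [np.float64(0.022), np.float64(0.052), np.float64(-0.044)] T [0.027  0.0032 0.0098] eff [  0.0001 -32.3693 -35.4771  -0.0005   0.0005  -0.041 ] gap 0.0380655604489587 j6 -97.63763254043447
```

Emit:
{"fn": "carry_out", "kwargs": {"increments": [{"hand": 3.4,"slide": [0,0,0],"twist": 3},{"hand": 3.4,"slide": [0,0,0],"twist": 3}]}}

```text
time: 18.42
tcp_pos: [0.5405, -0.0167, 0.1532]
eef_rot: [-90.0, 0.0, 91.0]
force: [-0.9, -0.0, -1.3]
finger_gap: 0.0383
```

```bash
python3 st.py 3|tail -c 230
```

```text
9817] F [-0.2071 -0.1881 -1.5067] Tz [np.float64(0.002), np.float64(0.019), np.float64(0.002)] T [-0.0418  0.022   0.0077] eff [  0.0957 -32.3782 -35.4638   0.0446   0.0156  -0.0443] gap 0.03824055161502676 j6 -100.63650682886237
```

Emit:
{"fn": "carry_out", "kwargs": {"increments": [{"hand": 3.4,"slide": [0,0,0],"twist": 1.5},{"hand": 3.4,"slide": [0,0,0],"twist": 1.5}]}}

```text
time: 18.82
tcp_pos: [0.5405, -0.0167, 0.1532]
eef_rot: [-90.0, 0.0, 92.5]
force: [-0.7, -0.6, -0.7]
finger_gap: 0.0383
```

```bash
python3 st.py 4
```

```text
t 18.975 tcp [ 0.5405 -0.0167  0.1532] rot [-90.0016   0.0025  92.5399] F [-0.144  -0.4242 -0.5155] Tz [np.float64(0.007), np.float64(-0.088), np.float64(-0.019), np.float64(-0.058)] T [-0.0492  0.008  -0.0396] eff [  0.2311 -32.3878 -35.4472   0.0935   0.0347  -0.0498] gap 0.03806341317783748 j6 -102.19064025437463
```

Emit:
{"fn": "carry_out", "kwargs": {"increments": [{"hand": 3.4,"slide": [0,0,0],"twist": 1},{"hand": 3.4,"slide": [0,0,0],"twist": 1}]}}

```text
time: 19.27
tcp_pos: [0.5405, -0.0167, 0.1532]
eef_rot: [-90.0, 0.0, 93.6]
force: [0.2, 0.7, -0.3]
finger_gap: 0.038
```

```bash
python3 st.py 8
```

```text
t 19.625 tcp [ 0.5405 -0.0167  0.1532] rot [-90.002    0.0036  93.5468] F [-0.0065 -0.4819 -1.122 ] Tz [np.float64(-0.049), np.float64(-0.032), np.float64(-0.074), np.float64(-0.061), np.float64(-0.103), np.float64(-0.024), np.float64(-0.045), np.float64(-0.055)] T [-0.1181 -0.0126 -0.0554] eff [  0.3311 -32.389  -35.4275   0.1304   0.0495  -0.0586] gap 0.03807883938111669 j6 -103.19584619084932
```

Emit:
{"fn": "carry_out", "kwargs": {"increments": [{"hand": 3.4,"slide": [0,0,0],"twist": -3.2},{"hand": 3.4,"slide": [0,0,0],"twist": -3.2},{"hand": 3.4,"slide": [0,0,0.1],"twist": -3.2},{"hand": 3.4,"slide": [0,0,0.2],"twist": -3.2},{"hand": 3.4,"slide": [0,0,0.2],"twist": -3.2}]}}

```text
time: 20.3
tcp_pos: [0.5406, -0.0166, 0.1554]
eef_rot: [-90.0, 0.0, 90.4]
force: [-0.2, 0.7, -2.0]
finger_gap: 0.0379
```

```bash
python3 st.py 3
```

```text
t 20.4 tcp [ 0.5405 -0.0166  0.1553] rot [-90.0112   0.0002  90.3575] F [-0.0732  0.0697 -1.4329] Tz [np.float64(-0.014), np.float64(0.05), np.float64(0.021)] T [0.0168 0.0049 0.0189] eff [  0.0039 -32.3568 -35.5615   0.0003   0.0014  -0.0016] gap 0.0380886675354614 j6 -100.00845979535754
```

Emit:
{"fn": "carry_out", "kwargs": {"increments": [{"hand": 3.4,"slide": [0,0,0.1],"twist": 0},{"hand": 3.4,"slide": [0,0,0.2],"twist": 0},{"hand": 3.4,"slide": [0,0,0.2],"twist": 0}]}}

```text
time: 20.82
tcp_pos: [0.5405, -0.0167, 0.1574]
eef_rot: [-90.0, 0.0, 90.3]
force: [0.1, -0.2, -1.4]
finger_gap: 0.0383
```

```bash
python3 st.py 3
```

```text
t 20.925 tcp [ 0.5405 -0.0167  0.1573] rot [-90.0088   0.0013  90.3469] F [-0.238  -0.4405 -0.7044] Tz [np.float64(-0.008), np.float64(0.004), np.float64(0.032)] T [-0.0246 -0.004   0.009 ] eff [  0.001  -32.3192 -35.6161  -0.0003   0.0014  -0.0001] gap 0.03810220868827211 j6 -100.00046146075225
```

Lifting freely (4 mm up, force = the cap's weight). Continue.

Emit:
{"fn": "carry_out", "kwargs": {"increments": [{"hand": 3.4,"slide": [0,0,0.3],"twist": 0},{"hand": 3.4,"slide": [0,0,0.6],"twist": 0},{"hand": 3.4,"slide": [0,0,0.9],"twist": 0},{"hand": 3.4,"slide": [0,0,1.3],"twist": 0},{"hand": 3.4,"slide": [0,0,1.8],"twist": 0},{"hand": 3.4,"slide": [0,0,3],"twist": 0},{"hand": 3.4,"slide": [0,0,5],"twist": 0},{"hand": 3.4,"slide": [0,0,5],"twist": 0},{"hand": 3.4,"slide": [0,0,5],"twist": 0}]}}

```text
time: 22.1
tcp_pos: [0.5405, -0.0167, 0.2075]
eef_rot: [-90.0, 0.0, 90.3]
force: [0.1, 0.4, -1.2]
finger_gap: 0.038
```

```bash
python3 w.py w13; python3 st.py 2
python3 - <<'E'
from h import *
p=cams.snapshot("scene"); cv2.imwrite("pics/s2.png",cv2.resize(p["image"],(800,600)))
K,T=p["mtx"],p["world_from_camera"]
print([r["rect"]+[r["conf"]] for r in search_frame("tray",p)])
p=cams.snapshot("top"); cv2.imwrite("pics/t2.png",p["image"]); print([r["rect"]+[r["conf"]] for r in search_frame("tray",p)])
E
```

```text
22.1 [ 0.5405 -0.0167  0.2075] [-90.0308   0.0043  90.347 ] [ 0.0191  0.6762  0.9453  0.0093 -0.0537  0.0537]
t 22.2 tcp [ 0.5401 -0.0166  0.2067] rot [-89.9503  -0.0084  90.3482] F [ 0.0018 -0.0188 -1.1208] Tz [np.float64(-0.023), np.float64(0.008)] T [ 0.0049 -0.0319 -0.0075] eff [  0.0009 -31.965  -37.3127  -0.0003  -0.0082  -0.    ] gap 0.03824434311933403 j6 -100.00050988870177
[[377.9, 227.7, 58.1, 47.4, 0.6]]
[[199.1, 235.9, 44.5, 45.7, 0.64]]
```

View pics/w13b.png

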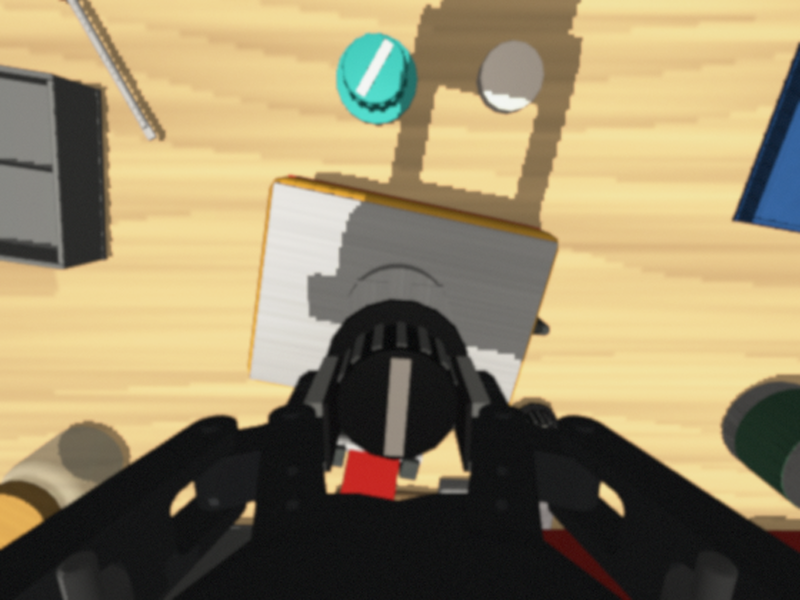

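View pics/s2.png

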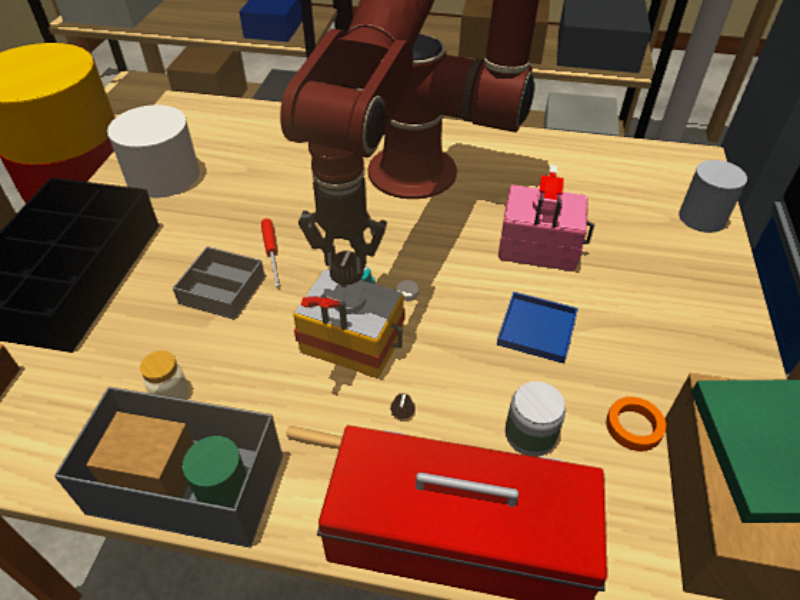

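Emit:
{"fn": "carry_out", "kwargs": {"increments": [{"hand": 3.4,"slide": [-0.5,2,0],"twist": 0},{"hand": 3.4,"slide": [-1.6,6,0],"twist": 0},{"hand": 3.4,"slide": [-2.8,10,0],"twist": 0},{"hand": 3.4,"slide": [-4,14,0],"twist": 0},{"hand": 3.4,"slide": [-5.2,18,0],"twist": 0},{"hand": 3.4,"slide": [-6.4,22,0],"twist": 0},{"hand": 3.4,"slide": [-7.6,26,0],"twist": 0},{"hand": 3.4,"slide": [-8.7,30,0],"twist": 0},{"hand": 3.4,"slide": [-9.4,32.4,0],"twist": 0},{"hand": 3.4,"slide": [-9.6,33,0],"twist": 0},{"hand": 3.4,"slide": [-9.6,33,0],"twist": 0},{"hand": 3.4,"slide": [-9.6,33,0],"twist": 0}]}}

```text
time: 23.95
tcp_pos: [0.4446, 0.3126, 0.2072]
eef_rot: [-90.0, 0.0, 90.3]
force: [-0.8, -0.5, -0.5]
finger_gap: 0.0381
```

```bash
python3 w.py w14 tray; python3 st.py 1 | cut -c1-200
python3 - <<'E'
from h import *
d=np.load("w14.npz"); p=cams.snapshot("wrist"); m=outline_of("tray",p)
for r in m:
    k=r["mask"].astype(np.uint8); c,_=cv2.findContours(k,0,1); c=max(c,key=cv2.contourArea); print(r["conf"],cv2.minAreaRect(c))
    P=np.array([ray(q,d["K"],d["T"],.02)[:2] for q in c[:,0].astype(float)]).astype(np.float32); print(cv2.minAreaRect(P*1000))
E
```

```text
23.95 [0.4446 0.3126 0.2072] [-89.9969   0.0198  90.2929] [-0.3287 -0.1124 -0.0048  0.0897  0.0219 -0.0148]
tray {'rect': [281.9, 187.6, 129.9, 113.3], 'conf': 0.75}
tray {'rect': [276.4, 340.8, 53.7, 14.7], 'conf': 0.74}
tray {'rect': [405.5, 354.1, 63.7, 23.9], 'conf': 0.7}
t 24.05 tcp [0.4448 0.3126 0.2072] rot [-90.0021   0.0091  90.27  ] F [-1.0932  0.5906 -0.6857] Tz [np.float64(0.015)] T [ 0.0007 -0.0238  0.0154] eff [  0.179  -31.7865 -36.7933   0.0066   0.0024  -0
0.96 ((280.29730224609375, 192.71621704101562), (120.1756591796875, 113.435302734375), 9.462321281433105)
((443.72119140625, 315.3916320800781), (125.5533218383789, 124.51189422607422), 80.97415924072266)
```

View pics/w14b.png

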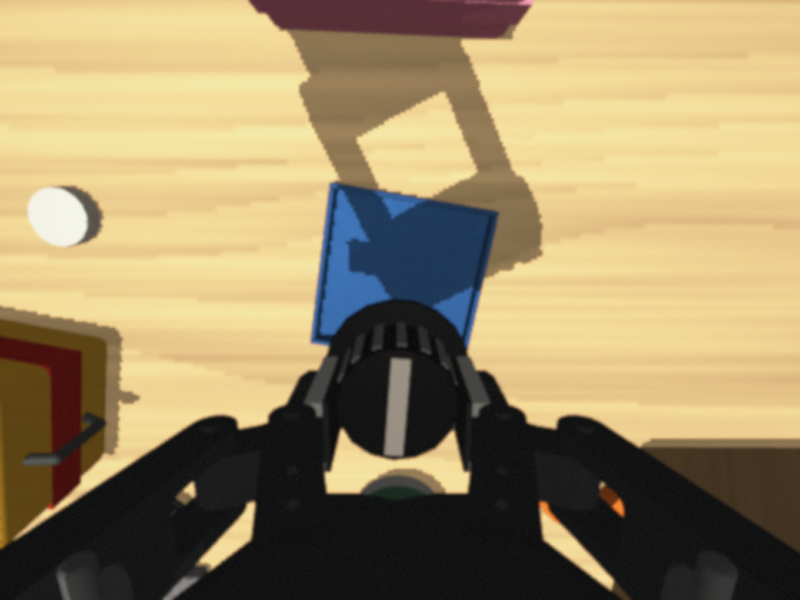

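Emit:
{"fn": "carry_out", "kwargs": {"increments": [{"hand": 3.4,"slide": [-0.1,0.25,-3],"twist": 0},{"hand": 3.4,"slide": [-0.1,0.25,-6],"twist": 0},{"hand": 3.4,"slide": [-0.1,0.25,-9],"twist": 0},{"hand": 3.4,"slide": [-0.1,0.25,-12],"twist": 0},{"hand": 3.4,"slide": [-0.1,0.25,-14],"twist": 0},{"hand": 3.4,"slide": [-0.1,0.25,-15],"twist": 0},{"hand": 3.4,"slide": [-0.1,0.25,-15.6],"twist": 0},{"hand": 3.4,"slide": [-0.1,0.25,-15.8],"twist": 0},{"hand": 3.4,"slide": [-0.1,0.25,-15.8],"twist": 0}]}}

```text
time: 25.32
tcp_pos: [0.444, 0.3161, 0.0499]
eef_rot: [-90.1, -0.0, 90.3]
force: [0.6, 0.9, -0.9]
finger_gap: 0.0384
```

```bash
python3 st.py 3
```

```text
t 25.425 tcp [0.4439 0.3161 0.05  ] rot [-90.0683  -0.0357  90.3487] F [ 0.079   0.2125 -1.0219] Tz [np.float64(0.006), np.float64(0.014), np.float64(-0.048)] T [-0.0113  0.0212 -0.0092] eff [ -0.0113 -34.947  -31.7237  -0.0007  -0.0019  -0.    ] gap 0.03830986933628814 j6 -62.720822851982675
```

Emit:
{"fn": "carry_out", "kwargs": {"increments": [{"hand": 3.4,"slide": [0,0,-0.2],"twist": 0},{"hand": 3.4,"slide": [0,0,-0.4],"twist": 0},{"hand": 3.4,"slide": [0,0,-0.5],"twist": 0},{"hand": 3.4,"slide": [0,0,-0.5],"twist": 0}]}}

```text
time: 25.98
tcp_pos: [0.4433, 0.3158, 0.044]
eef_rot: [-90.0, 0.0, 90.3]
force: [-0.3, 1.3, -0.5]
finger_gap: 0.038
```

```bash
python3 st.py 2
```

```text
t 26.025 tcp [0.4434 0.3158 0.0441] rot [-89.9876   0.0067  90.3449] F [-0.1357  0.5001 -0.5522] Tz [np.float64(0.037), np.float64(-0.034)] T [0.0062 0.0096 0.0014] eff [  0.0003 -35.2376 -31.578   -0.0002   0.0004   0.    ] gap 0.03811702008411284 j6 -62.71888975552985
```

Emit:
{"fn": "carry_out", "kwargs": {"increments": [{"hand": 3.4,"slide": [0,0,-0.1],"twist": 0},{"hand": 3.4,"slide": [0,0,-0.1],"twist": 0}]}}

```text
time: 26.32
tcp_pos: [0.4436, 0.3159, 0.0436]
eef_rot: [-90.0, -0.0, 90.3]
force: [-1.2, -0.4, 1.2]
finger_gap: 0.0384
```

```bash
python3 st.py 2
```

```text
t 26.375 tcp [0.4436 0.3159 0.0435] rot [-90.0131  -0.0054  90.3482] F [-1.371  -0.3965  1.6485] Tz [np.float64(0.004), np.float64(0.019)] T [-0.099  0.087  0.011] eff [ -0.0563 -34.1388 -30.8944   0.0137  -0.2354  -0.0018] gap 0.03823172682269087 j6 -62.71867967337212
```

Emit:
{"fn": "carry_out", "kwargs": {"increments": [{"hand": 3.9,"slide": [0,0,0],"twist": 0},{"hand": 4.2,"slide": [0,0,0],"twist": 0},{"hand": 4.5,"slide": [0,0,0],"twist": 0},{"hand": 5,"slide": [0,0,0],"twist": 0},{"hand": 5.5,"slide": [0,0,0],"twist": 0},{"hand": 6,"slide": [0,0,0],"twist": 0},{"hand": 6,"slide": [0,0,0],"twist": 0}]}}

```text
time: 27.3
tcp_pos: [0.4435, 0.3158, 0.0432]
eef_rot: [-90.0, -0.0, 90.3]
force: [-0.2, -0.3, -0.5]
finger_gap: 0.0598
```

```bash
python3 w.py w15; python3 st.py 1|cut -c1-150
```

```text
27.3 [0.4435 0.3158 0.0432] [-90.0032  -0.0034  90.3412] [ 0.0748 -0.0186  0.0442  0.0857 -0.0177  0.0847]
t 27.35 tcp [0.4434 0.3158 0.0432] rot [-89.998    0.0001  90.3458] F [ 0.3104  0.3665 -0.0296] Tz [np.float64(0.028)] T [-0.0471  0.0322  0.0282] eff
```

View pics/w15b.png

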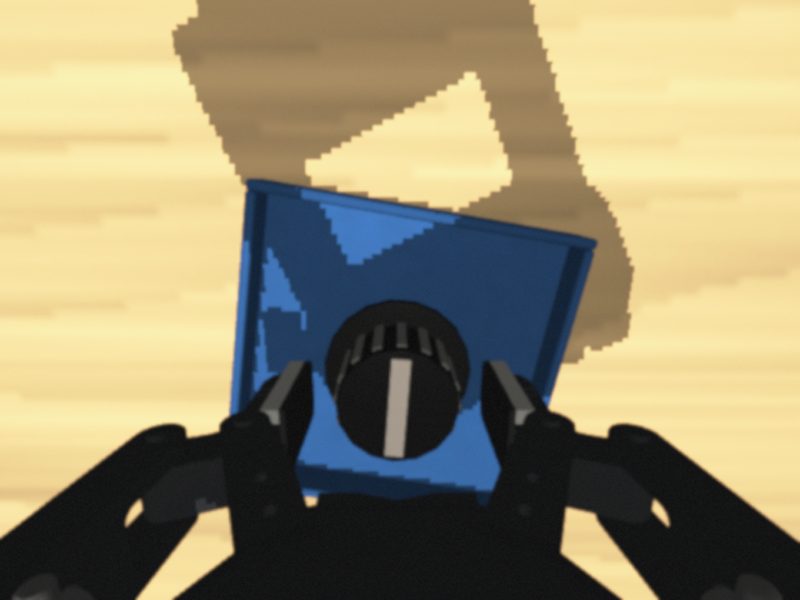

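The cap stands upright in the tray at (397,380), free of both fingers. Withdraw straight up.

Emit:
{"fn": "carry_out", "kwargs": {"increments": [{"hand": 6,"slide": [0,0,1],"twist": 0},{"hand": 6,"slide": [0,0,3],"twist": 0},{"hand": 6,"slide": [0,0,6],"twist": 0},{"hand": 6,"slide": [0,0,11],"twist": 0},{"hand": 6,"slide": [0,0,17],"twist": 0},{"hand": 6,"slide": [0,0,20],"twist": 0},{"hand": 6,"slide": [-2,0,20],"twist": 0},{"hand": 6,"slide": [-2,0,20],"twist": 0},{"hand": 6,"slide": [-2,0,20],"twist": 0}]}}

```text
time: 28.52
tcp_pos: [0.4236, 0.3158, 0.2436]
eef_rot: [-90.0, -0.0, 90.4]
force: [-0.5, -0.3, -0.3]
finger_gap: 0.0602
```

```bash
python3 w.py w16
python3 - <<'E'
from h import *
p=cams.snapshot("scene"); cv2.imwrite("pics/s3.png",cv2.resize(p["image"],(800,600)))
print(env.get_obs()["force"])
E
```

```text
28.525 [0.4236 0.3158 0.2436] [-90.0416  -0.0071  90.354 ] [-0.2241  0.9181  0.0631  0.0713 -0.1571 -0.0385]
[-0.5282 -0.3747 -0.507 ]
```

View pics/w16b.png

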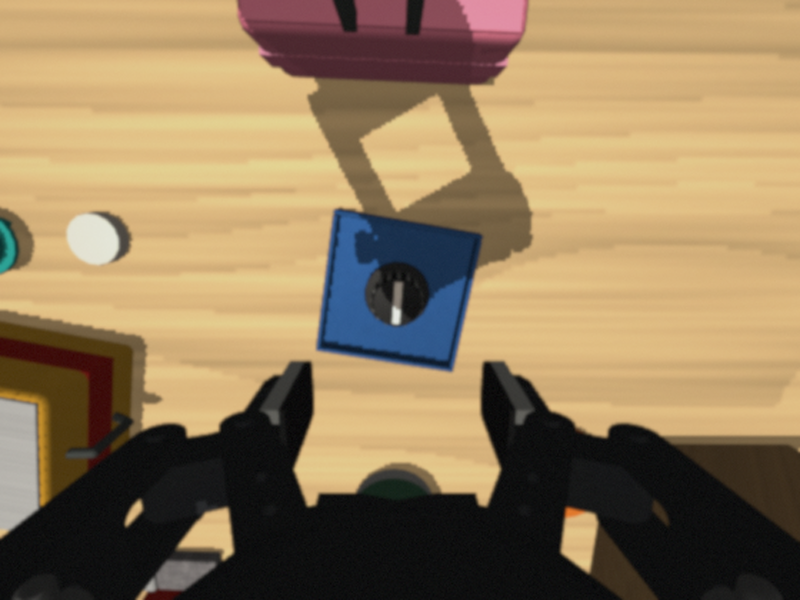

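View pics/s3.png

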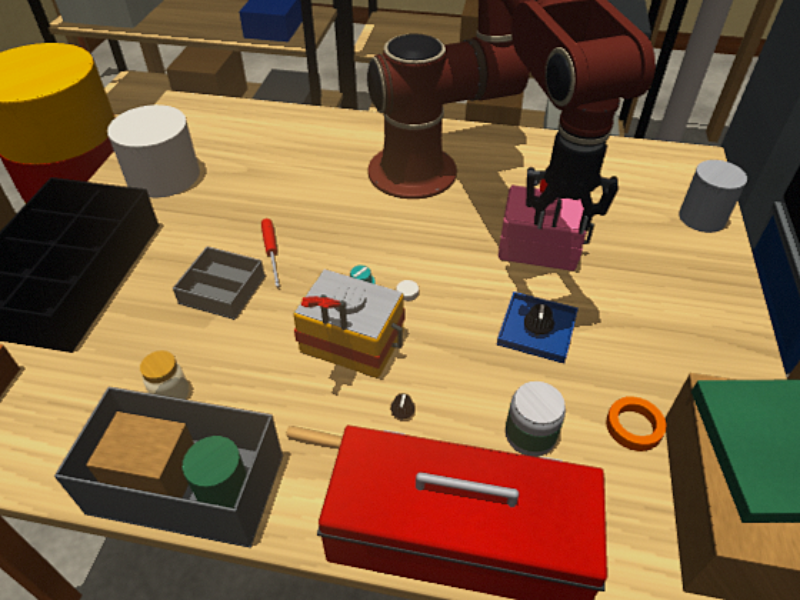

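Run:
```python
from h import *
p=cams.snapshot("scene"); im=p["image"].copy()
for t,c in((2.1,(255,0,0)),(2.4,(0,255,0))):
    for r in (76,113):
        P=proj(L2W([(50-r*np.cos(t),0,163.5+r*np.sin(t))],(.541,-.0168,-11.73)),p["mtx"],p["world_from_camera"])[0]; print(t,r,P*800/560)
        cv2.circle(im,tuple(np.round(P).astype(int).tolist()),1,c,-1)
cv2.imwrite("pics/s4.png",cv2.resize(im[180:270,195:295],None,fx=6,fy=6,interpolation=cv2.INTER_CUBIC))
```

```text
2.1 76 [318.1423 288.3855]
2.1 113 [310.138  281.7065]
2.4 76 [313.523  302.9091]
2.4 113 [302.9942 304.1217]
```

View pics/s4.png

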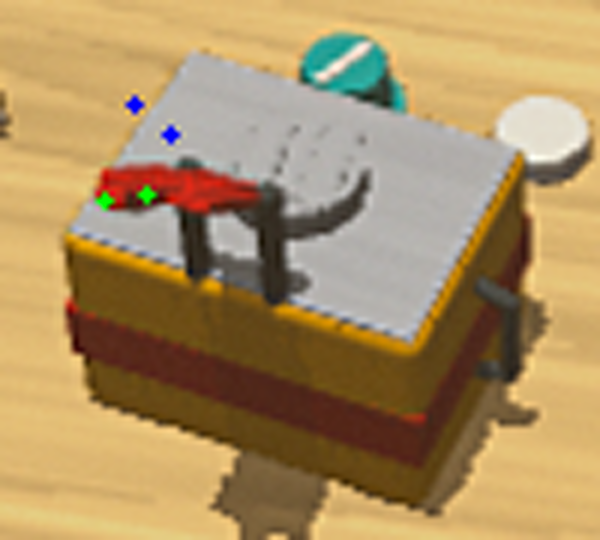

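The tab matches the 2.4 rad prediction (green marks), well past 2.1. I'm handing in.

```bash
python3 -c "
from h import *
print(env.hand_in())"
```

```text
the job is handed in; nothing more can be done
None
```

The yellow can is open: the red tab is folded right back and the black cap stands upright in the blue tray. I handed the job in at about 29 s of the 72 s allowed; no verdict came back.

- **Tab:** It started slightly raised, by roughly 0.15 rad. I gripped the tongue and swung it up, but the fingers slipped off at about 1.9 rad. I then pushed it with closed fingers until it met its stop at about 16 N. The last scene picture matches the drawing for 2.4 rad.
- **Cap:** I turned it anticlockwise in small steps. The stop began to push back after about 50°. I went about 0.06 rad past that to make sure, with a moment of about 0.06 N m, then turned back to the contact point. It lifted straight out with a vertical force of no more than about 2 N.
- **Tray:** I lowered the cap until it touched the floor of the tray (about 2 N) and opened the fingers slowly. The wrist and scene pictures taken afterwards show it standing there, with the gripper clear.
- **Other things:** Judged by eye, the other things on the bench are where they were in the last scene picture. I did not measure them.
- **Disagreement:** The fixed cameras' first estimates of the can's position differed by about 5 mm, so I relied on the wrist camera. The cap itself turned out to be about 1 mm from the can's fitted axis.

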